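# Find the empty cells by feel and store the slide boxes

## Robot

A 6-joint arm with a two-finger parallel gripper is mounted at the origin on the work surface; the furniture and walls round the work are solid. World frame = base frame: x ahead of the robot, y to its left, z up, the work surface at z = 0. Lengths are in m, angles in rad, forces in N, time in s.
With the tool pointing down it reaches from about 0.275 to 0.825 m from the base axis. Payload 5.2 kg.
Tool frame: the origin (TCP) lies at the very end of the fingers, on their centre line; the grasp point (between the pads) lies 19 mm behind it (grasp_offset is the distance from the TCP to the grasp point, in m); z points along the fingers, y is the direction in which the jaws open and shut (so a half turn about z gives the same grasp; the last joint's range is limited). The gripper opens to 93 mm and grips with 3 to 60 N. Pads are 15 mm wide; open, the fingers measure 128 mm over their backs; the gripper's body (75 mm by 188 mm) begins 65 mm behind the grasp point.
Start: joints at [1.128, 0.259, 1.535, -0, 1.348, -0.203], TCP at [0.131, 0.534, 0.219] pointing down, gripper open.
Joint ranges: [-3.14, 3.14], [-0.91, 2.08], [0.19, 2.58], [-1.22, 4.36], [0.22, 2.71], [-3.12, 3.12]. Speed limits (rad/s): [2.57, 2.57, 3.14, 3.14, 3.14, 3.14].

## Interface

Orientations are given as a rotation vector (axis times angle).
In Python, from workcell import * gives the robot as it stands.
- The arm moves only by the tool carry_out, never from a script. Its arguments are lists of equal length, an entry for each row: "delta_pos": the shift along the tool's x, y, z in m, a list of three; "turn": the turn about the tool's z in degrees; "gripper": the opening, from -1 (shut) to 1 (fully open), so that 0 is half open. In form: {"delta_pos": [[x, y, z], ...], "turn": [turn, ...], "gripper": [gripper, ...]}. A call has exactly 10 rows; each row shifts and turns the commanded pose from where the row before left it, along the tool's axes as they then stand; what a row does not reach is not made up. A row lasts 1/12 s, in which the tool goes at most 41.7 mm and 7.16 degrees, less where a joint would pass 70% of its speed; a pose out of reach is approached as far as the arm can. A call is refused whole if a number of a shift passes 0.0417 or a number of a turn 7.16, either way. A call with a gripper value outside its range is refused whole. The fingers move at their own pace and stop on an object; "grip_force" is the grip in N (left out, the last holds). Time passes only in rows, so rows that do not move let the fingers close, or fill a call up. It gives the time, the measured TCP pose, the force and the opening at its end, in the units of the state.
- get_state(): the state, without advancing time (a new reading comes with each control period).
- camera(name): name is "scene" or "top"; returns a dict with "pixels" (420x560x3 uint8, red, green, blue), "fov_y" (degrees; the focal length in pixels is half the picture's height over the tangent of half this angle, whatever the lens; pixels are square), "cx", "cy" (the principal point, pixels), "xyz" and "rotation" of the camera in the world. Camera axes: x right, y down, z forward; pixel columns grow to the right and rows downward; lengths in m; the calibration is good to about 2 mm. A picture is of the moment at which its call begins. There is no depth.
- sign_off(): hands the job in, once; it reports no verdict.
The state is a dict: "time_s": time; "qpos": joint angles; "qd": joint speeds; "joint_torque": joint torques, N m; "position": TCP position; "tcp_rot": TCP orientation; "force": force on the tool from outside, world axes, zero at the start; "moment": the same for the moment, N m; "gripper_width": finger opening in m.
Only numpy, scipy, OpenCV 4.12 (cv2) and the standard library are available. Lean on these libraries where they do the work, as an engineer would, in place of code of your own. Each camera call takes 0.05 s, during which the arm holds its last target. There are 200 camera calls.

## Task

Store the two or three slide boxes from the chest's wide right drawer in the white six-cell tray. Before you open that drawer, find all three empty cells by feel: press the dust plates down with closed fingers - over an empty cell the plate goes right down and stays there, over a taken one it stops almost at once. Shut the left drawer, as the right one is locked while it is open, then open the right drawer, lay every slide box in an empty cell of its own, right down on the lowered plate, and finish with both drawers shut and the bottle, dish and tape left where they stand.

Things in the scene. Friction and masses are not known exactly. Their poses are not given: they have to be found in the camera images.
- tray: Fixed white tray, 122 (its x) x 290 (y) x 39 mm high. Six cells in 2 rows of 3, each 44 (x) x 90 (y) mm inside; 22 mm rib between rows, 5 mm walls between columns. Origin: centre of its footprint at table level. An opaque dust plate closes every cell; under three of the six (chosen anew each time) a slide mailer lies hidden: those are taken.
- cell_1 (a point): Centre of the mouth of cell 1, at rim height; axes as the tray's (long side of the cell along y). A box on the fully lowered plate has its underside 17 mm below this point and stands 10 mm proud of the rim. Cells 1, 2, 3: far row (tray x +33 mm) at tray y = +95, 0, -95 mm; 4, 5, 6: near row (x -33 mm), same order.
- cell_2 (a point): Centre of the mouth of cell 2, at rim height; axes as the tray's (long side of the cell along y). A box on the fully lowered plate has its underside 17 mm below this point and stands 10 mm proud of the rim. Cells 1, 2, 3: far row (tray x +33 mm) at tray y = +95, 0, -95 mm; 4, 5, 6: near row (x -33 mm), same order.
- cell_3 (a point): Centre of the mouth of cell 3, at rim height; axes as the tray's (long side of the cell along y). A box on the fully lowered plate has its underside 17 mm below this point and stands 10 mm proud of the rim. Cells 1, 2, 3: far row (tray x +33 mm) at tray y = +95, 0, -95 mm; 4, 5, 6: near row (x -33 mm), same order.
- cell_4 (a point): Centre of the mouth of cell 4, at rim height; axes as the tray's (long side of the cell along y). A box on the fully lowered plate has its underside 17 mm below this point and stands 10 mm proud of the rim. Cells 1, 2, 3: far row (tray x +33 mm) at tray y = +95, 0, -95 mm; 4, 5, 6: near row (x -33 mm), same order.
- cell_5 (a point): Centre of the mouth of cell 5, at rim height; axes as the tray's (long side of the cell along y). A box on the fully lowered plate has its underside 17 mm below this point and stands 10 mm proud of the rim. Cells 1, 2, 3: far row (tray x +33 mm) at tray y = +95, 0, -95 mm; 4, 5, 6: near row (x -33 mm), same order.
- cell_6 (a point): Centre of the mouth of cell 6, at rim height; axes as the tray's (long side of the cell along y). A box on the fully lowered plate has its underside 17 mm below this point and stands 10 mm proud of the rim. Cells 1, 2, 3: far row (tray x +33 mm) at tray y = +95, 0, -95 mm; 4, 5, 6: near row (x -33 mm), same order.
- plate_1 (a joint): Aluminium dust plate (40 x 86 x 4 mm) of cell 1: how far it is pushed down, m: 0 = up (2 mm below the rim), 0.015 = right down on the cell floor. It slides stiffly (about 2 N), has no spring and stays where it is pushed. Over a taken cell it stops hard at about 0.003.
- plate_2 (a joint): Aluminium dust plate (40 x 86 x 4 mm) of cell 2: how far it is pushed down, m: 0 = up (2 mm below the rim), 0.015 = right down on the cell floor. It slides stiffly (about 2 N), has no spring and stays where it is pushed. Over a taken cell it stops hard at about 0.003.
- plate_3 (a joint): Aluminium dust plate (40 x 86 x 4 mm) of cell 3: how far it is pushed down, m: 0 = up (2 mm below the rim), 0.015 = right down on the cell floor. It slides stiffly (about 2 N), has no spring and stays where it is pushed. Over a taken cell it stops hard at about 0.003.
- plate_4 (a joint): Aluminium dust plate (40 x 86 x 4 mm) of cell 4: how far it is pushed down, m: 0 = up (2 mm below the rim), 0.015 = right down on the cell floor. It slides stiffly (about 2 N), has no spring and stays where it is pushed. Over a taken cell it stops hard at about 0.003.
- plate_5 (a joint): Aluminium dust plate (40 x 86 x 4 mm) of cell 5: how far it is pushed down, m: 0 = up (2 mm below the rim), 0.015 = right down on the cell floor. It slides stiffly (about 2 N), has no spring and stays where it is pushed. Over a taken cell it stops hard at about 0.003.
- plate_6 (a joint): Aluminium dust plate (40 x 86 x 4 mm) of cell 6: how far it is pushed down, m: 0 = up (2 mm below the rim), 0.015 = right down on the cell floor. It slides stiffly (about 2 N), has no spring and stays where it is pushed. Over a taken cell it stops hard at about 0.003.
- chest: Fixed low grey chest, 125 (x) x 355 (y) x 82 mm high; origin: centre of its footprint at table level; front faces its -x, to the robot. Wide drawer on the right (chest -y), narrow one on the left. While either is open more than a few mm an interlock keeps the other shut. Wide drawer: floor 22 mm above the table, sides to 34 mm, front to 72 mm, 218 x 95 mm inside.
- handle_left (a point): Middle of the bar handle of the narrow left drawer (moves with it): steel bar 11 mm thick, 80 mm long along the chest's y, 56 mm above the table, its centre line 35 mm in front of the drawer front (30 mm clear behind it). Can be pinched from above. Axes as the chest's.
- handle_right (a point): Middle of the bar handle of the wide right drawer, same form as the left one. The drawer inside spans chest y = -164 to +55 mm.
- drawer_left (a joint): Opening of the narrow left drawer, m: 0 shut, 0.098 fully out (along the chest's -x). Starts open. Moves with about 2 N and stays where it is left.
- drawer_right (a joint): Opening of the wide right drawer, m: 0 shut (as at the start), 0.098 fully out. Moves with about 2 N and stays where it is left; locked while the left drawer is open.
- box_1_mid (a point): Centre of slide box 1: plain off-white box 82 (x) x 36 (y) x 27 (z) mm, about 60 g. Starts flat in the right drawer, long side along its travel, 25 to 30 mm clear on either side. Two or three boxes are there. On a lowered plate the centre lies 3.5 mm below the rim (box flat) or 1 mm above it (box on its 82 x 27 mm side; either will do); on a raised plate 8 mm or more above.
- box_2_mid (a point): Centre of slide box 2: plain off-white box 82 (x) x 36 (y) x 27 (z) mm, about 60 g. Starts flat in the right drawer, long side along its travel, 25 to 30 mm clear on either side. Two or three boxes are there. On a lowered plate the centre lies 3.5 mm below the rim (box flat) or 1 mm above it (box on its 82 x 27 mm side; either will do); on a raised plate 8 mm or more above.
- box_3_mid (a point): Centre of slide box 3: plain off-white box 82 (x) x 36 (y) x 27 (z) mm, about 60 g. Starts flat in the right drawer, long side along its travel, 25 to 30 mm clear on either side. Two or three boxes are there. On a lowered plate the centre lies 3.5 mm below the rim (box flat) or 1 mm above it (box on its 82 x 27 mm side; either will do); on a raised plate 8 mm or more above.
- bottle: Bystander: small reagent bottle, 47 mm across, 88 mm high, origin at the centre of its underside.
- dish: Bystander: round covered dish, 60 mm across, 16 mm high, origin at the centre of its underside. A fixed glass flask, 200 mm wide and 320 mm tall, stands beyond it, to the right of the tray; the pumps to the right carry things up to 210 mm high.
- tape: Bystander: roll of orange tape lying flat, 52 mm across, 19 mm high, origin at the centre of its underside.

How it is judged:
On the way, in this order (a step that is already met when the one before it is completed fails the run):
1. The dust plates of the three empty cells are right down and the left drawer is shut, the right drawer not yet opened ((value of joint each of plate_1, plate_2, plate_3 above 0.012 m or value of joint each of plate_1, plate_2, plate_4 above 0.012 m or value of joint each of plate_1, plate_2, plate_5 above 0.012 m or value of joint each of plate_1, plate_2, plate_6 above 0.012 m or value of joint each of plate_1, plate_3, plate_4 above 0.012 m or value of joint each of plate_1, plate_3, plate_5 above 0.012 m or value of joint each of plate_1, plate_3, plate_6 above 0.012 m or value of joint each of plate_1, plate_4, plate_5 above 0.012 m or value of joint each of plate_1, plate_4, plate_6 above 0.012 m or value of joint each of plate_1, plate_5, plate_6 above 0.012 m or value of joint each of plate_2, plate_3, plate_4 above 0.012 m or value of joint each of plate_2, plate_3, plate_5 above 0.012 m or value of joint each of plate_2, plate_3, plate_6 above 0.012 m or value of joint each of plate_2, plate_4, plate_5 above 0.012 m or value of joint each of plate_2, plate_4, plate_6 above 0.012 m or value of joint each of plate_2, plate_5, plate_6 above 0.012 m or value of joint each of plate_3, plate_4, plate_5 above 0.012 m or value of joint each of plate_3, plate_4, plate_6 above 0.012 m or value of joint each of plate_3, plate_5, plate_6 above 0.012 m or value of joint each of plate_4, plate_5, plate_6 above 0.012 m) and value of joint drawer_left below 0.006 m), for 0.2 s.
2. The right drawer is pulled open (more than 75 mm) (value of joint drawer_right above 0.075 m), for 0.2 s.
At the end, for the whole second after the job is handed in: Every slide box that is there lies in an empty cell of its own, its centre (mid) within 12 mm of the cell's and no more than 4 mm above the rim; both drawers are shut to within 6 mm (((horizontal distance between box_1_mid and cell_1 below 0.012 m and z of box_1_mid in the frame of cell_1 below 0.004 m) or (horizontal distance between box_1_mid and cell_2 below 0.012 m and z of box_1_mid in the frame of cell_2 below 0.004 m) or (horizontal distance between box_1_mid and cell_3 below 0.012 m and z of box_1_mid in the frame of cell_3 below 0.004 m) or (horizontal distance between box_1_mid and cell_4 below 0.012 m and z of box_1_mid in the frame of cell_4 below 0.004 m) or (horizontal distance between box_1_mid and cell_5 below 0.012 m and z of box_1_mid in the frame of cell_5 below 0.004 m) or (horizontal distance between box_1_mid and cell_6 below 0.012 m and z of box_1_mid in the frame of cell_6 below 0.004 m)) and ((horizontal distance between box_2_mid and cell_1 below 0.012 m and z of box_2_mid in the frame of cell_1 below 0.004 m) or (horizontal distance between box_2_mid and cell_2 below 0.012 m and z of box_2_mid in the frame of cell_2 below 0.004 m) or (horizontal distance between box_2_mid and cell_3 below 0.012 m and z of box_2_mid in the frame of cell_3 below 0.004 m) or (horizontal distance between box_2_mid and cell_4 below 0.012 m and z of box_2_mid in the frame of cell_4 below 0.004 m) or (horizontal distance between box_2_mid and cell_5 below 0.012 m and z of box_2_mid in the frame of cell_5 below 0.004 m) or (horizontal distance between box_2_mid and cell_6 below 0.012 m and z of box_2_mid in the frame of cell_6 below 0.004 m)) and ((horizontal distance between box_3_mid and cell_1 below 0.012 m and z of box_3_mid in the frame of cell_1 below 0.004 m) or (horizontal distance between box_3_mid and cell_2 below 0.012 m and z of box_3_mid in the frame of cell_2 below 0.004 m) or (horizontal distance between box_3_mid and cell_3 below 0.012 m and z of box_3_mid in the frame of cell_3 below 0.004 m) or (horizontal distance between box_3_mid and cell_4 below 0.012 m and z of box_3_mid in the frame of cell_4 below 0.004 m) or (horizontal distance between box_3_mid and cell_5 below 0.012 m and z of box_3_mid in the frame of cell_5 below 0.004 m) or (horizontal distance between box_3_mid and cell_6 below 0.012 m and z of box_3_mid in the frame of cell_6 below 0.004 m)) and value of joint each of drawer_right, drawer_left below 0.006 m); the robot touches nothing.
It fails at once if The bottle is moved by more than 30 mm (distance of bottle from where it was at the start of the episode above 0.03 m).
It fails at once if The dish is moved by more than 30 mm (distance of dish from where it was at the start of the episode above 0.03 m).
It fails at once if The tape is moved by more than 30 mm (distance of tape from where it was at the start of the episode above 0.03 m).
Of mailer_1, mailer_2, mailer_3, mailer_4, mailer_5, mailer_6 only 3 to 3 are there at a start; the rules pass over those that are not, and their reading is None.
Of box_1, box_2, box_3 only 2 to 3 are there at a start; the rules pass over those that are not, and their reading is None.
At some moment in a run one of box_1, box_2, box_3 may be knocked a few centimetres aside while the robot is not near it.
Once in a run the grip may slacken for a moment while it holds something.
It also fails if it takes over 208 s, if anything falls off the work surface, if the arm or the gripper's body presses on something with over 40 N, if the wrist force passes 120 N, or if a joint passes its speed limit or range.

## Working session

There is one attempt and no reset: what is moved stays moved. The work goes in short steps, Python scripts to look and compute and a tool call to move; the robot and the scene stay as the last step left them, time stands still between calls to the robot, and variables do not carry over. Pictures are saved under pics/ and viewed, about 12 in all and at most 16, crops included, and the job is handed in when it is done.

Besides the shell and the picture viewer there is one more tool, called after "Call:" by a JSON object that holds its "op" and its "data", one argument or row to a line. carry_out: Moves the arm, as the interface text tells. Its arguments: {"type":"object","properties":{"delta_pos":{"type":"array","items":{"type":"array","items":{"type":"number"}}},"turn":{"type":"array","items":{"type":"number"}},"gripper":{"type":"array","items":{"type":"number"}},"grip_force":{"type":"number"}},"required":["delta_pos","turn","gripper"]}

```bash
mkdir -p pics; ls; cat > h.py <<'E'
import numpy as np, cv2
from workcell import *
def snap(name, fn=None):
    c=camera(name); im=cv2.cvtColor(np.asarray(c["pixels"]),cv2.COLOR_RGB2BGR)
    np.save(f"last_{name}.npy",im)
    if fn: cv2.imwrite(f"pics/{fn}.png",im)
    return c,im
def ray(c,u,v,z):
    f=c["pixels"].shape[0]/2/np.tan(np.radians(c["fov_y"])/2)
    d=np.asarray(c["rotation"])@np.array([(u-c["cx"])/f,(v-c["cy"])/f,1]); o=np.asarray(c["xyz"])
    return (o+d*(z-o[2])/d[2]).round(4)
def proj(c,p):
    f=c["pixels"].shape[0]/2/np.tan(np.radians(c["fov_y"])/2)
    q=np.asarray(c["rotation"]).T@(np.asarray(p)-np.asarray(c["xyz"]))
    return np.array([c["cx"]+f*q[0]/q[2],c["cy"]+f*q[1]/q[2]]).round(1)
def st():
    s=get_state(); print({k:np.round(s[k],4).tolist() for k in("time_s","position","tcp_rot","force","gripper_width","qpos")}); return s
E
python3 - <<'E'
from h import *
st()
for n in("scene","top"):
    c,im=snap(n,n+"0"); print(n,c["fov_y"],c["cx"],c["cy"],np.round(c["xyz"],3),np.round(c["rotation"],3).tolist())
E
```

```text
pics
{'time_s': 0.0, 'position': [0.1304, 0.5338, 0.2178], 'tcp_rot': [-0.3757, -3.1185, 0.0027], 'force': [0.4256, 0.4221, -0.375], 'gripper_width': 0.093, 'qpos': [1.1282, 0.2593, 1.536, -0.0, 1.348, -0.2028]}
scene 57.13790372099742 277.4771410360889 215.44334833843692 [-0.099 -0.288  0.863] [-2.123, 1.155, -0.493]
top 54.23332278855211 273.24454886478503 204.28739085189548 [0.382 0.133 1.236] [-2.182, 2.115, -0.201]
```

```bash
sed -i 's/np.asarray(c\["rotation"\])/cv2.Rodrigues(np.asarray(c["rotation"],float))[0]/g' h.py; ls pics; python3 -c "
from workcell import *
print([(k,v) for k,v in camera('top').items() if k!='pixels'])"
```

```text
scene0.png
top0.png
[('fov_y', 54.23332278855211), ('cx', 273.24454886478503), ('cy', 204.28739085189548), ('xyz', array([0.38235636, 0.13319335, 1.23631839])), ('rotation', array([-2.18151529,  2.11506284, -0.20089634]))]
```

View pics/top0.png

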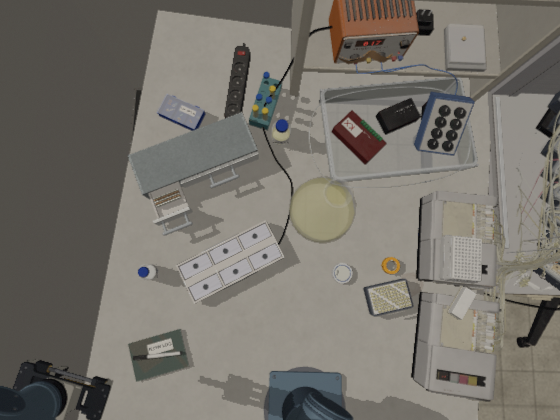

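View pics/scene0.png

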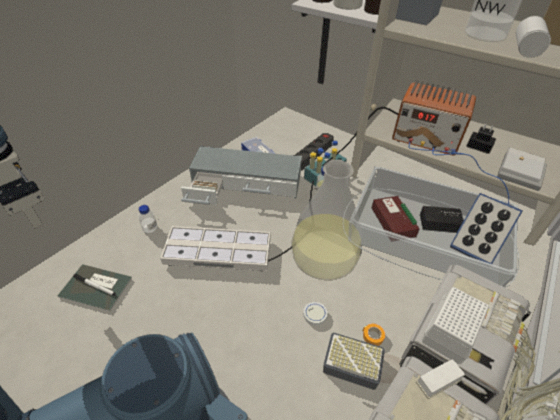

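```bash
python3 - <<'E'
from h import *
c,im=snap("top")
cr=im[100:320,110:310]; cv2.imwrite("pics/t1.png",cv2.resize(cr,None,fx=3.6,fy=2.7*3.6/2.7,interpolation=cv2.INTER_CUBIC)[:, :])
g=cv2.cvtColor(im,cv2.COLOR_BGR2GRAY)
print(proj(c,[0,0,0]), proj(c,[.1304,.5338,.2178]))
# tray: brightest
for th in (190,205):
    m=(g>th).astype(np.uint8); m=cv2.morphologyEx(m,cv2.MORPH_CLOSE,np.ones((7,7)))
    n,l,s,ce=cv2.connectedComponentsWithStats(m)
    for i in range(1,n):
        if s[i,4]>1500 and 150<ce[i][0]<300: 
            r=cv2.minAreaRect(np.argwhere(l==i)[:,::-1].astype(np.float32)); b=cv2.boxPoints(r)
            print(th,s[i],r,[ray(c,*p,.039).tolist() for p in b])
roi=g[225:300,180:285]; m=(roi<90).astype(np.uint8)
n,l,s,ce=cv2.connectedComponentsWithStats(m)
for i in range(1,n): print(s[i,4],ce[i]+[180,225],ray(c,*(ce[i]+[180,225]),.037))
E
```

```text
[304.4 409.1] [ 86.3 375.5]
35 [281.45714286 237.57142857] [0.4804 0.079  0.037 ]
14 [254.28571429 235.5       ] [0.484  0.1587 0.037 ]
15 [224.86666667 250.46666667] [0.4379 0.2424 0.037 ]
14 [264.5        255.71428571] [0.4263 0.127  0.037 ]
14 [195.28571429 265.5       ] [0.3924 0.3252 0.037 ]
15 [235.2 270.8] [0.3806 0.2099 0.037 ]
11 [251.         274.27272727] [0.3721 0.1641 0.037 ]
1 [244. 278.] [0.3609 0.1838 0.037 ]
17 [231.         284.76470588] [0.3408 0.2202 0.037 ]
15 [205.4 286.4] [0.3342 0.293  0.037 ]
```

```bash
python3 -c "
import cv2;im=cv2.imread('pics/t1.png');cv2.imwrite('pics/t1.png',cv2.resize(im,(545,600)))"
```

```text
(no output)
```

View pics/t1.png

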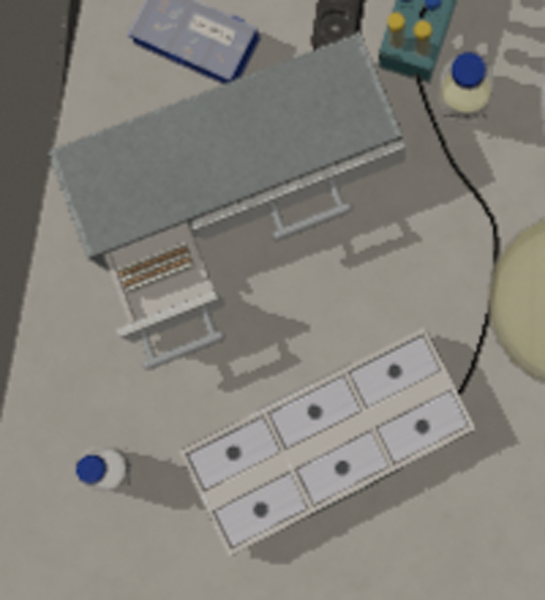

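```bash
python3 - <<'E'
from h import *
c,im=snap("top"); k=545/200
P=lambda x,y,z:ray(c,110+(x+.5)/k-.5,100+(y+.5)/k-.5,z)
for n,x,y,z in (("c1",52,155,.082),("c2",365,38,.082),("c3",403,143,.082),("c4",92,257,.082),("hl1",148,362,.0615),("hl2",221,336,.0615),("hr1",275,233,.0615),("hr2",348,208,.0615),("bottletop",92,469,.088)): print(n,P(x,y,z))
s,ims=snap("scene")
M=np.array([[.484,.1587],[.4379,.2424],[.3924,.3252],[.4263,.127],[.3806,.2099],[.3342,.293]]).mean(0)
g=cv2.cvtColor(ims,cv2.COLOR_BGR2GRAY); roi=g[225:268,160:272]; m=(roi<95).astype(np.uint8)
n,l,st_,ce=cv2.connectedComponentsWithStats(m)
for i in range(1,n):
  if 3<st_[i,4]<60: print(st_[i,4],ce[i]+[160,225],ray(s,*(ce[i]+[160,225]),.037))
print(M)
E
```

```text
c1 [0.6963 0.5268 0.082 ]
c2 [0.8392 0.2022 0.082 ]
c3 [0.723  0.1569 0.082 ]
c4 [0.5883 0.4763 0.082 ]
hl1 [0.4824 0.4155 0.0615]
hl2 [0.5122 0.3412 0.0615]
hr1 [0.6246 0.2906 0.0615]
hr2 [0.6547 0.2139 0.0615]
bottletop [0.3708 0.4574 0.088 ]
5 [186.2 233.6] [0.392  0.3236 0.037 ]
7 [218.71428571 235.57142857] [0.4372 0.241  0.037 ]
6 [252.  237.5] [0.4834 0.1572 0.037 ]
6 [180.5 251.5] [0.3337 0.2917 0.037 ]
8 [214.625 253.75 ] [0.3788 0.2084 0.037 ]
7 [249.28571429 255.57142857] [0.4256 0.1254 0.037 ]
9 [269.33333333 259.44444444] [0.4444 0.0722 0.037 ]
[0.40923333 0.22603333]
```

```bash
cat >> h.py <<'E'
CY=np.radians(23.5); TY=np.radians(28.8)
C0=np.array([.7117,.3405]); 
def chest(x,y,z=0): return np.array([*(C0+[x*np.cos(CY)-y*np.sin(CY),x*np.sin(CY)+y*np.cos(CY)]),z])
T0=np.array([.4088,.2252])
def cell(n,z=0):
    x=.033 if n<4 else -.033; y=[.095,0,-.095][(n-1)%3]
    return np.array([*(T0+[x*np.cos(TY)-y*np.sin(TY),x*np.sin(TY)+y*np.cos(TY)]),z])
def tool(d,jaw):
    "world vector to tool axes for jaw angle (deg), tool down"
    j=np.radians(jaw); y=np.array([np.cos(j),np.sin(j),0]); z=np.array([0,0,-1.]); x=np.cross(y,z)
    return np.round([x@d,y@d,z@d],4)
def jaw(s=None):
    s=s or get_state(); y=cv2.Rodrigues(np.array(s["tcp_rot"],float))[0][:,1]; return np.degrees(np.arctan2(y[1],y[0]))
E
python3 - <<'E'
from h import *
for i in range(1,7): print(i,cell(i))
s=st(); print(jaw(s))
p=np.array(s["position"]); print("to cell1",tool(cell(1,.09)-p,113.5))
for a,b in ((1,2),(2,3),(1,4),(4,5),(5,6),(3,6)): print(a,b,tool(cell(b)-cell(a),113.5))
c,_=snap("top"); print("flask",ray(c,322,209,.0),ray(c,338,193,.32), "tape",ray(c,391,266,.01),"dish",ray(c,343,273,.01))
E
```

```text
1 [0.39195152 0.32434701 0.        ]
2 [0.43771812 0.24109787 0.        ]
3 [0.48348472 0.15784874 0.        ]
4 [0.33411528 0.29255126 0.        ]
5 [0.37988188 0.20930213 0.        ]
6 [0.42564848 0.12605299 0.        ]
{'time_s': 0.3, 'position': [0.1305, 0.5341, 0.2184], 'tcp_rot': [-0.3758, -3.1188, 0.0008], 'force': [-0.4451, -1.1376, -0.2383], 'gripper_width': 0.0933, 'qpos': [1.1282, 0.2589, 1.5354, 0.0, 1.348, -0.2028]}
76.2596524819782
to cell1 [-0.1561 -0.2966  0.1284]
1 2 [-0.0088 -0.0946  0.    ]
2 3 [-0.0088 -0.0946  0.    ]
1 4 [ 0.0657 -0.0061  0.    ]
4 5 [-0.0088 -0.0946  0.    ]
5 6 [-0.0088 -0.0946  0.    ]
3 6 [ 0.0657 -0.0061  0.    ]
flask [ 0.5747 -0.0445  0.    ] [ 0.5631 -0.0348  0.32  ] tape [ 0.408  -0.2511  0.01  ] dish [ 0.3833 -0.1073  0.01  ]
```

Call:
{"op": "carry_out", "data": {
  "delta_pos": [
    [0,0,0.01],
    [0,0,0.01],
    [0,0,0.01],
    [0,0,0.01],
    [0,0,0.01],
    [0,0,0.01],
    [0,0,0],
    [0,0,0],
    [0,0,0],
    [0,0,0]
  ],
  "turn": [-6.25,-6.25,-6.25,-6.25,-6.25,-6.25,0,0,0,0],
  "gripper": [-1,-1,-1,-1,-1,-1,-1,-1,-1,-1],
  "grip_force": 20
}}

```text
time_s: 1.18
position: [0.1308, 0.5348, 0.1595]
tcp_rot: [-0.643, 3.074, 0.002]
force: [-0.2, 0.5, -0.1]
gripper_width: 0.0311
```

Call:
{"op": "carry_out", "data": {
  "delta_pos": [
    [-0.0173,-0.033,0],
    [-0.0173,-0.033,0],
    [-0.0173,-0.033,0],
    [-0.0173,-0.033,0],
    [-0.0173,-0.033,0],
    [-0.0173,-0.033,0],
    [-0.0173,-0.033,0.01],
    [-0.0173,-0.033,0.015],
    [-0.0173,-0.033,0.015],
    [0,0,0.03]
  ],
  "turn": [0,0,0,0,0,0,0,0,0,0],
  "gripper": [-1,-1,-1,-1,-1,-1,-1,-1,-1,-1]
}}

```text
time_s: 2.02
position: [0.4011, 0.3231, 0.0916]
tcp_rot: [-0.635, 3.066, 0.001]
force: [1.0, 0.7, -0.2]
gripper_width: 0.0005
```

Call:
{"op": "carry_out", "data": {
  "delta_pos": [
    [0,0,0.0],
    [0,0,0.02],
    [0,0,0.015],
    [0,0,0.01],
    [0,0,0.005],
    [0,0,0.005],
    [0,0,0],
    [0,0,0],
    [0,0,0],
    [0,0,0]
  ],
  "turn": [0,0,0,0,0,0,0,0,0,0],
  "gripper": [-1,-1,-1,-1,-1,-1,-1,-1,-1,-1]
}}

```text
time_s: 2.85
position: [0.3932, 0.3255, 0.0343]
tcp_rot: [-0.647, 3.073, 0.001]
force: [0.5, -1.2, 0.2]
gripper_width: 0.0004
```

Call:
{"op": "carry_out", "data": {
  "delta_pos": [
    [0,0,0.001],
    [0,0,0.001],
    [0,0,0.001],
    [0,0,0.001],
    [0,0,0],
    [0,0,0],
    [0,0,0],
    [0,0,0],
    [0,0,0],
    [0,0,0]
  ],
  "turn": [0,0,0,0,0,0,0,0,0,0],
  "gripper": [-1,-1,-1,-1,-1,-1,-1,-1,-1,-1]
}}

```text
time_s: 3.68
position: [0.3929, 0.3252, 0.0297]
tcp_rot: [-0.647, 3.074, -0.0]
force: [1.4, 0.6, 1.1]
gripper_width: 0.0009
```

Call:
{"op": "carry_out", "data": {
  "delta_pos": [
    [0,0,0.003],
    [0,0,0.003],
    [0,0,0.003],
    [0,0,0],
    [0,0,0],
    [0,0,0],
    [0,0,0],
    [0,0,0],
    [0,0,0],
    [0,0,0]
  ],
  "turn": [0,0,0,0,0,0,0,0,0,0],
  "gripper": [-1,-1,-1,-1,-1,-1,-1,-1,-1,-1]
}}

```text
time_s: 4.52
position: [0.393, 0.3252, 0.0213]
tcp_rot: [-0.647, 3.074, 0.0]
force: [-2.1, -0.8, 11.3]
gripper_width: 0.0007
```

Call:
{"op": "carry_out", "data": {
  "delta_pos": [
    [0,0,-0.035],
    [0,0,0],
    [-0.0029,-0.0315,0],
    [-0.0029,-0.0315,0],
    [-0.0029,-0.0315,0],
    [0,0,0.009],
    [0,0,0.009],
    [0,0,0.005],
    [0,0,0.003],
    [0,0,0]
  ],
  "turn": [0,0,0,0,0,0,0,0,0,0],
  "gripper": [-1,-1,-1,-1,-1,-1,-1,-1,-1,-1]
}}

```text
time_s: 5.35
position: [0.4388, 0.2416, 0.034]
tcp_rot: [-0.651, 3.072, -0.005]
force: [-11.6, -14.5, 52.3]
gripper_width: 0.0002
```

Call:
{"op": "carry_out", "data": {
  "delta_pos": [
    [0,0,0],
    [0,0,0],
    [0,0,0],
    [0,0,0],
    [0,0,0],
    [0,0,0],
    [0,0,0],
    [0,0,0],
    [0,0,0],
    [0,0,0]
  ],
  "turn": [0,0,0,0,0,0,0,0,0,0],
  "gripper": [-1,-1,-1,-1,-1,-1,-1,-1,-1,-1]
}}

```text
time_s: 6.18
position: [0.4388, 0.2416, 0.0341]
tcp_rot: [-0.651, 3.071, -0.005]
force: [-11.2, -14.6, 51.4]
gripper_width: 0.0004
```

Call:
{"op": "carry_out", "data": {
  "delta_pos": [
    [0,0,-0.03],
    [0,0,0],
    [-0.0029,-0.0315,0],
    [-0.0029,-0.0315,0],
    [-0.0029,-0.0315,0],
    [0,0,0.009],
    [0,0,0.009],
    [0,0,0.005],
    [0,0,0.004],
    [0,0,0.001]
  ],
  "turn": [0,0,0,0,0,0,0,0,0,0],
  "gripper": [-1,-1,-1,-1,-1,-1,-1,-1,-1,-1]
}}

```text
time_s: 7.02
position: [0.483, 0.1602, 0.0304]
tcp_rot: [0.649, -3.071, -0.001]
force: [-1.0, -0.4, 2.5]
gripper_width: 0.0001
```

Call:
{"op": "carry_out", "data": {
  "delta_pos": [
    [0,0,0],
    [0,0,0],
    [0,0,0],
    [0,0,0],
    [0,0,0],
    [0,0,0],
    [0,0,0],
    [0,0,0],
    [0,0,0],
    [0,0,0]
  ],
  "turn": [0,0,0,0,0,0,0,0,0,0],
  "gripper": [-1,-1,-1,-1,-1,-1,-1,-1,-1,-1]
}}

```text
time_s: 7.85
position: [0.4849, 0.1592, 0.0317]
tcp_rot: [-0.647, 3.074, -0.0]
force: [0.0, -0.5, -0.2]
gripper_width: 0.0005
```

Call:
{"op": "carry_out", "data": {
  "delta_pos": [
    [0,0,0.003],
    [0,0,0.003],
    [0,0,0.003],
    [0,0,0.0015],
    [0,0,0],
    [0,0,0],
    [0,0,0],
    [0,0,0],
    [0,0,0],
    [0,0,0]
  ],
  "turn": [0,0,0,0,0,0,0,0,0,0],
  "gripper": [-1,-1,-1,-1,-1,-1,-1,-1,-1,-1]
}}

```text
time_s: 8.68
position: [0.4853, 0.1592, 0.0216]
tcp_rot: [-0.647, 3.073, -0.0]
force: [-1.1, -0.3, 7.1]
gripper_width: -0.0001
```

Call:
{"op": "carry_out", "data": {
  "delta_pos": [
    [0,0,-0.039],
    [0,0,0],
    [0.022,-0.002,0],
    [0.022,-0.002,0],
    [0.0217,-0.002,0],
    [0,0,0.009],
    [0,0,0.009],
    [0,0,0.005],
    [0,0,0.004],
    [0,0,0.001]
  ],
  "turn": [0,0,0,0,0,0,0,0,0,0],
  "gripper": [-1,-1,-1,-1,-1,-1,-1,-1,-1,-1]
}}

```text
time_s: 9.52
position: [0.4275, 0.1273, 0.0312]
tcp_rot: [0.647, -3.073, 0.0]
force: [-1.0, -1.3, 2.3]
gripper_width: 0.0008
```

Call:
{"op": "carry_out", "data": {
  "delta_pos": [
    [0,0,0],
    [0,0,0],
    [0,0,0],
    [0,0,0],
    [0,0,0],
    [0,0,0],
    [0,0,0],
    [0,0,0],
    [0,0,0],
    [0,0,0]
  ],
  "turn": [0,0,0,0,0,0,0,0,0,0],
  "gripper": [-1,-1,-1,-1,-1,-1,-1,-1,-1,-1]
}}

```text
time_s: 10.35
position: [0.4272, 0.1272, 0.0322]
tcp_rot: [-0.647, 3.074, -0.0]
force: [-0.5, 0.1, 0.0]
gripper_width: 0.0005
```

Call:
{"op": "carry_out", "data": {
  "delta_pos": [
    [0,0,0.003],
    [0,0,0.003],
    [0,0,0.003],
    [0,0,0.002],
    [0,0,0],
    [0,0,0],
    [0,0,0],
    [0,0,0],
    [0,0,0],
    [0,0,0]
  ],
  "turn": [0,0,0,0,0,0,0,0,0,0],
  "gripper": [-1,-1,-1,-1,-1,-1,-1,-1,-1,-1]
}}

```text
time_s: 11.18
position: [0.4275, 0.1273, 0.0215]
tcp_rot: [-0.647, 3.074, -0.0]
force: [-0.8, -0.2, 9.3]
gripper_width: 0.0
```

```bash
python3 - <<'E'
from h import *
s=get_state(); p=np.array(s["position"]); print(s["position"],s["force"],jaw(s)); print(tool(chest(-.215,.12,.10)-p,113.5))
E
```

```text
[0.42748632 0.12725584 0.02153973] [-0.84136217 -0.20736355  9.3207328 ] 113.76388325328712
[-0.1307  0.2022 -0.0785]
```

Call:
{"op": "carry_out", "data": {
  "delta_pos": [
    [0,0,-0.0395],
    [0,0,-0.039],
    [-0.0187,0.0289,0],
    [-0.0187,0.0289,0],
    [-0.0187,0.0289,0],
    [-0.0187,0.0289,0],
    [-0.0187,0.0289,0],
    [-0.0187,0.0289,0],
    [-0.0187,0.0289,0],
    [0,0,0]
  ],
  "turn": [0,0,0,0,0,0,0,0,0,0],
  "gripper": [-1,-1,-1,-1,-1,-1,-1,-1,-1,-1]
}}

```text
time_s: 12.02
position: [0.4659, 0.3705, 0.099]
tcp_rot: [-0.651, 3.072, 0.004]
force: [0.7, -1.6, -0.2]
gripper_width: 0.0007
```

Call:
{"op": "carry_out", "data": {
  "delta_pos": [
    [0,0,0.02],
    [0,0,0.02],
    [0,0,0.015],
    [0,0,0],
    [-0.015,0,0],
    [-0.015,0,0],
    [-0.015,0,0],
    [-0.015,0,0],
    [0,0,0],
    [0,0,0]
  ],
  "turn": [0,0,0,0,0,0,0,0,0,0],
  "gripper": [-1,-1,-1,-1,-1,-1,-1,-1,-1,-1]
}}

```text
time_s: 12.85
position: [0.5208, 0.389, 0.0449]
tcp_rot: [-0.646, 3.074, -0.0]
force: [-0.0, -0.7, 0.7]
gripper_width: 0.0005
```

```bash
python3 - <<'E'
from h import *
s=st(); c,im=snap("top"); r,im2=snap("scene"); print(tool(chest(-.1095,.12,.045)-np.array(s["position"]),113.5))
a=cv2.resize(im[110:310,120:290],None,fx=2.3,fy=2.3,interpolation=cv2.INTER_CUBIC); b=cv2.resize(im2[130:280,140:290],None,fx=2.6,fy=2.6,interpolation=cv2.INTER_CUBIC)
h=max(a.shape[0],b.shape[0]); o=np.zeros((h,a.shape[1]+b.shape[1],3),np.uint8); o[:a.shape[0],:a.shape[1]]=a; o[:b.shape[0],a.shape[1]:]=b
cv2.imwrite("pics/p4.png",o); print(o.shape)
E
```

```text
{'time_s': 12.85, 'position': [0.5208, 0.389, 0.0449], 'tcp_rot': [-0.646, 3.0741, -0.0002], 'force': [-0.0283, -0.6946, 0.652], 'gripper_width': 0.0005, 'qpos': [0.4703, 0.5839, 1.4835, -0.0002, 1.0739, -1.5146]}
[-0.0463 -0.0006 -0.0001]
(460, 781, 3)
```

View pics/p4.png

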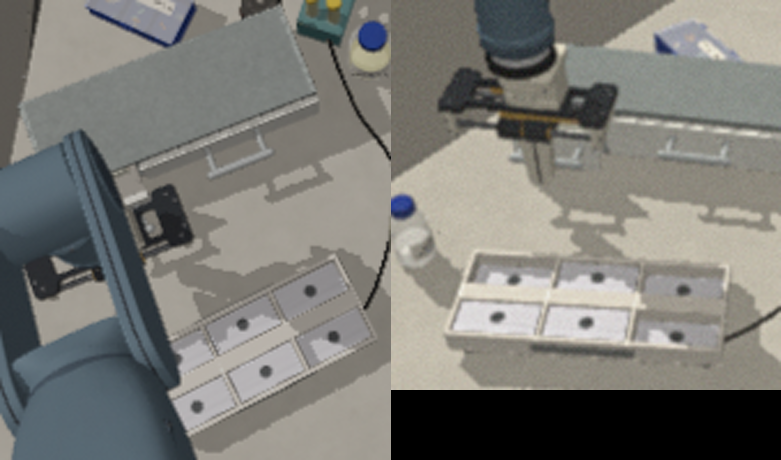

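Call:
{"op": "carry_out", "data": {
  "delta_pos": [
    [-0.012,0,0],
    [-0.012,0,0],
    [-0.012,0,0],
    [-0.006,0,0],
    [-0.002,0,0],
    [-0.001,0,0],
    [-0.001,0,0],
    [-0.001,0,0],
    [0,0,0],
    [0,0,0]
  ],
  "turn": [0,0,0,0,0,0,0,0,0,0],
  "gripper": [-1,-1,-1,-1,-1,-1,-1,-1,-1,-1]
}}

```text
time_s: 13.78
position: [0.5562, 0.4052, 0.0446]
tcp_rot: [0.645, -3.06, 0.006]
force: [-17.5, -9.3, 12.6]
gripper_width: 0.0004
```

Call:
{"op": "carry_out", "data": {
  "delta_pos": [
    [0.03,0,0],
    [0.01,0,0],
    [0,0,-0.03],
    [0,0,-0.03],
    [0.01,-0.035,-0.02],
    [0.01,-0.035,-0.02],
    [0.01,-0.035,0],
    [0.01,-0.035,0],
    [0.01,-0.035,0],
    [0.01,-0.035,0]
  ],
  "turn": [0,0,0,0,0,0,0,0,0,0],
  "gripper": [-1,-1,-1,-1,-1,-1,-1,-1,-1,-1]
}}

```text
time_s: 14.62
position: [0.5559, 0.1741, 0.1454]
tcp_rot: [-0.647, 3.073, -0.0]
force: [-0.2, 0.1, 0.5]
gripper_width: 0.0003
```

```bash
python3 - <<'E'
from h import *
s=st(); c,im=snap("top"); r,im2=snap("scene")
a=cv2.resize(im[110:250,120:290],None,fx=2.3,fy=2.3,interpolation=cv2.INTER_CUBIC); b=cv2.resize(im2[140:225,170:310],None,fx=2.8,fy=2.8,interpolation=cv2.INTER_CUBIC)
h=max(a.shape[0],b.shape[0]); o=np.zeros((h,a.shape[1]+b.shape[1],3),np.uint8); o[:a.shape[0],:a.shape[1]]=a; o[:b.shape[0],a.shape[1]:]=b
cv2.imwrite("pics/p5.png",o); print(o.shape)
E
```

```text
{'time_s': 14.6167, 'position': [0.5559, 0.1741, 0.1454], 'tcp_rot': [-0.6472, 3.0729, -0.0005], 'force': [-0.1806, 0.0939, 0.5161], 'gripper_width': 0.0003, 'qpos': [0.1122, 0.3724, 1.5605, -0.0002, 1.2074, -1.8737]}
(322, 783, 3)
```

View pics/p5.png

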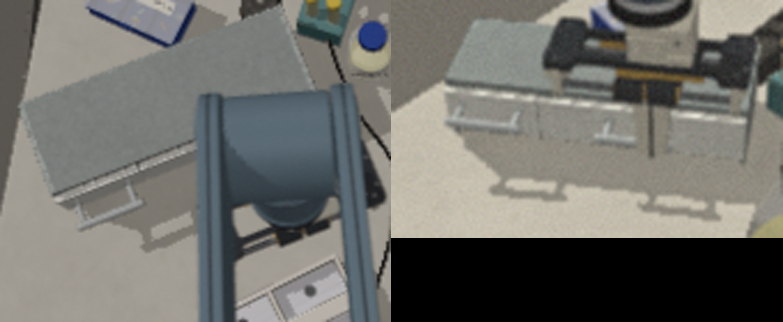

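```bash
python3 - <<'E'
from h import *
c,im=snap("top")
def f(u,v):
    p=ray(c,u,v,.0615)[:2]-C0; return np.round([p[0]*np.cos(CY)+p[1]*np.sin(CY),-p[0]*np.sin(CY)+p[1]*np.cos(CY)],4)
print(f(154.7,207.6),f(181.4,198))
k=2.725
for x,y in((275,233),(348,208)): print(f(110+x/k-.5,100+y/k-.5))
s,im2=snap("scene"); g=lambda x,y:(170+x/2.8-.5,140+y/2.8-.5)
def fs(x,y):
    p=ray(s,*g(x,y),.0615)[:2]-C0; return np.round([p[0]*np.cos(CY)+p[1]*np.sin(CY),-p[0]*np.sin(CY)+p[1]*np.cos(CY)],4)
print(fs(452,121-0) if 0 else [fs(x-391,y) for x,y in((452,121),(518,128),(598,136),(634,141))])
p=np.array(get_state()["position"]); d=p[:2]-C0; print("tcp chest",tool(p-np.array([*C0,0]),113.5))
E
```

```text
[-0.1027  0.161 ] [-0.1044  0.0804]
[-0.0991 -0.0108]
[-0.1021 -0.093 ]
[array([-0.1085,  0.1554]), array([-0.1073,  0.0784]), array([-0.1051, -0.0135]), array([-0.1063, -0.055 ])]
tcp chest [ 0.2086 -0.09   -0.1451]
```

Call:
{"op": "carry_out", "data": {
  "delta_pos": [
    [-0.03,0.01,0],
    [-0.03,0.01,0],
    [-0.03,0.01,0],
    [-0.03,0.008,0],
    [-0.0056,0,0],
    [0,0,0.02],
    [0,0,0.02],
    [0,0,0.02],
    [0,0,0],
    [0,0,0]
  ],
  "turn": [0,0,0,0,0,0,0,0,0,0],
  "gripper": [-1,-1,-1,-1,-1,-1,-1,-1,-1,-1]
}}

```text
time_s: 15.65
position: [0.6543, 0.262, 0.0835]
tcp_rot: [0.648, -3.07, -0.0]
force: [0.2, -0.3, 0.2]
gripper_width: 0.0003
```

Call:
{"op": "carry_out", "data": {
  "delta_pos": [
    [0,0,0.008],
    [0,0,0.008],
    [0,0,0.008],
    [0,0,0.008],
    [0,0,0.008],
    [0,0,0],
    [0,0,0],
    [0,0,0],
    [0,0,0],
    [0,0,0]
  ],
  "turn": [0,0,0,0,0,0,0,0,0,0],
  "gripper": [-1,-1,-1,-1,-1,-1,-1,-1,-1,-1]
}}

```text
time_s: 16.48
position: [0.6565, 0.2612, 0.0452]
tcp_rot: [-0.646, 3.073, 0.0]
force: [0.2, 0.1, -0.6]
gripper_width: 0.0005
```

Call:
{"op": "carry_out", "data": {
  "delta_pos": [
    [0.006,0,0],
    [0.006,0,0],
    [0.003,0,0],
    [0.001,0,0],
    [0,0,0],
    [0,0,0],
    [0,0,0],
    [0,0,0],
    [0,0,0],
    [0,0,0]
  ],
  "turn": [0,0,0,0,0,0,0,0,0,0],
  "gripper": [-1,-1,-1,-1,-1,-1,-1,-1,-1,-1]
}}

```text
time_s: 17.32
position: [0.6416, 0.2547, 0.045]
tcp_rot: [-0.647, 3.074, 0.0]
force: [2.7, 0.2, 0.5]
gripper_width: 0.0004
```

Call:
{"op": "carry_out", "data": {
  "delta_pos": [
    [0.012,0,0],
    [0.014,0,0],
    [0.014,0,0],
    [0.014,0,0],
    [0.014,0,0],
    [0.01,0,0],
    [0.004,0,0],
    [0.003,0,0],
    [0.001,0,0],
    [0,0,0]
  ],
  "turn": [0,0,0,0,0,0,0,0,0,0],
  "gripper": [-1,-1,-1,-1,-1,-1,-1,-1,-1,-1]
}}

```text
time_s: 18.15
position: [0.5633, 0.2203, 0.0447]
tcp_rot: [-0.647, 3.074, 0.0]
force: [2.4, 1.1, -0.4]
gripper_width: 0.0006
```

Call:
{"op": "carry_out", "data": {
  "delta_pos": [
    [-0.004,0,0],
    [0,0,-0.035],
    [0,0,-0.035],
    [0,0,-0.035],
    [0.03,0.025,-0.01],
    [0.03,0.025,0],
    [0.03,0.025,0],
    [0.03,0.025,0],
    [0.03,0.02,0],
    [0.02,0.02,0]
  ],
  "turn": [0,0,0,0,0,0,0,0,0,0],
  "gripper": [-1,-1,-1,-1,-1,-1,-1,-1,-1,-1]
}}

```text
time_s: 18.98
position: [0.3506, 0.2809, 0.1592]
tcp_rot: [0.647, -3.07, 0.001]
force: [0.1, 0.3, 0.2]
gripper_width: 0.0005
```

```bash
python3 - <<'E'
from h import *
s=st(); c,im=snap("top"); r,im2=snap("scene")
a=cv2.resize(im[110:300,120:300],None,fx=2.2,fy=2.2,interpolation=cv2.INTER_CUBIC); b=cv2.resize(im2[140:280,170:310],None,fx=2.8,fy=2.8,interpolation=cv2.INTER_CUBIC)
h=max(a.shape[0],b.shape[0]); o=np.zeros((h,a.shape[1]+b.shape[1],3),np.uint8); o[:a.shape[0],:a.shape[1]]=a; o[:b.shape[0],a.shape[1]:]=b
cv2.imwrite("pics/p6.png",o); print(o.shape)
E
```

```text
{'time_s': 18.9833, 'position': [0.3506, 0.2809, 0.1592], 'tcp_rot': [0.6467, -3.0704, 0.0011], 'force': [0.1201, 0.3389, 0.2435], 'gripper_width': 0.0005, 'qpos': [0.4262, 0.1322, 1.8497, 0.0001, 1.1635, -1.5599]}
(418, 788, 3)
```

View pics/p6.png

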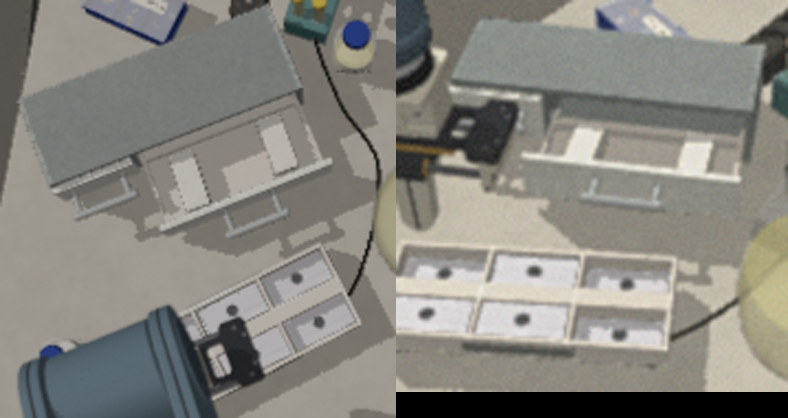

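```bash
cat >> h.py <<'E'
def tochest(p):
    p=np.asarray(p)[:2]-C0; return np.round([p[0]*np.cos(CY)+p[1]*np.sin(CY),-p[0]*np.sin(CY)+p[1]*np.cos(CY)],4)
def rects(c,im,x0,x1,y0,y1,th,z,amin=60,amax=1000):
    g=cv2.resize(cv2.cvtColor(im,cv2.COLOR_BGR2GRAY)[y0:y1,x0:x1],None,fx=4,fy=4,interpolation=cv2.INTER_CUBIC)
    cs,_=cv2.findContours((g>th).astype(np.uint8),cv2.RETR_EXTERNAL,cv2.CHAIN_APPROX_NONE)
    for k in cs:
        a=cv2.contourArea(k)/16
        if amin<a<amax:
            b=cv2.boxPoints(cv2.minAreaRect(k)); w=np.array([ray(c,x0+(u+.5)/4-.5,y0+(v+.5)/4-.5,z) for u,v in b])
            e=[w[1]-w[0],w[2]-w[1]]; L=[np.hypot(*q[:2]) for q in e]; q=e[int(np.argmax(L))]
            print("px",(b.mean(0)/4+[x0,y0]).round(1),"area",a,"xyz",w.mean(0).round(4),"chest",tochest(w.mean(0)),"L",np.round(L,4),"long ang",round(np.degrees(np.arctan2(q[1],q[0])),1))
E
python3 - <<'E'
from h import *
for n,x0,x1,y0,y1 in(("top",185,275,145,215),("scene",215,310,175,215)):
    c,im=snap(n)
    g=cv2.cvtColor(im,cv2.COLOR_BGR2GRAY); print(n,g[int(110+178/2.2),int(120+190/2.2)],g[int(110+145/2.2),int(120+278/2.2)],g[int(110+172/2.2),int(120+250/2.2)])
    for th in (185,200,212,222): print(th); rects(c,im,x0,x1,y0,y1,th,.049)
E
```

```text
top 181 180 173
185
200
212
222
scene 48 82 206
185
px [254.5 194.1] area 370.0625 xyz [0.6287 0.2528 0.049 ] chest [-0.1111 -0.0474] L [0.0646 0.2543] long ang -66.4
200
px [254.4 194.1] area 308.65625 xyz [0.6286 0.253  0.049 ] chest [-0.1111 -0.0471] L [0.0619 0.253 ] long ang -66.3
212
px [254.8 194.2] area 256.1875 xyz [0.6289 0.2517 0.049 ] chest [-0.1113 -0.0484] L [0.0595 0.2486] long ang -66.4
222
px [276.1 196.6] area 91.34375 xyz [0.657  0.1884 0.049 ] chest [-0.1108 -0.1177] L [0.0586 0.0318] long ang 23.9
px [235.3 192. ] area 93.0 xyz [0.6037 0.3079 0.049 ] chest [-0.1121  0.0131] L [0.0561 0.0453] long ang 33.3
```

```bash
python3 - <<'E'
from h import *
c,im=snap("top")
for th in (150,158,166,172,176): print(th); rects(c,im,187,266,150,206,th,.049)
E
```

```text
150
px [204.2 194.2] area 279.09375 xyz [0.6008 0.3107 0.049 ] chest [-0.1135  0.0169] L [0.0474 0.0688] long ang -159.1
px [234.7 184.5] area 705.1875 xyz [0.6332 0.2223 0.049 ] chest [-0.1191 -0.0771] L [0.1809 0.0802] long ang -65.4
158
px [204.2 194.2] area 264.15625 xyz [0.6006 0.3105 0.049 ] chest [-0.1138  0.0168] L [0.0456 0.0678] long ang -159.0
px [234.6 184.6] area 654.96875 xyz [0.6327 0.2225 0.049 ] chest [-0.1195 -0.0767] L [0.1804 0.0787] long ang -65.3
166
px [204.3 194.1] area 246.09375 xyz [0.601  0.3104 0.049 ] chest [-0.1135  0.0165] L [0.0448 0.0653] long ang -159.0
px [234.6 184.7] area 591.21875 xyz [0.6326 0.2226 0.049 ] chest [-0.1196 -0.0766] L [0.1786 0.0776] long ang -65.4
172
px [236.8 190.6] area 189.65625 xyz [0.6149 0.2152 0.049 ] chest [-0.1387 -0.0763] L [0.1757 0.0384] long ang -65.6
px [204.3 194.1] area 225.625 xyz [0.6011 0.3103 0.049 ] chest [-0.1135  0.0164] L [0.0432 0.0648] long ang -159.0
px [246.7 177.1] area 187.75 xyz [0.6565 0.1884 0.049 ] chest [-0.1113 -0.1175] L [0.0314 0.0612] long ang -158.4
176
px [238.4 195.2] area 92.3125 xyz [0.6013 0.21   0.049 ] chest [-0.1533 -0.0757] L [0.1737 0.0089] long ang -66.4
px [205.7 193.6] area 198.875 xyz [0.6026 0.3064 0.049 ] chest [-0.1137  0.0122] L [0.0349 0.0636] long ang -159.7
px [246.7 177.1] area 178.75 xyz [0.6566 0.1882 0.049 ] chest [-0.1113 -0.1177] L [0.0304 0.0606] long ang -158.3
```

```bash
python3 - <<'E'
from h import *
s=st(); p=np.array(s["position"]); print(jaw(s))
t=chest(-.1095,.0125,.10); print(t,tool(t-p,113.6)); print(chest(-.1095,-.1177))
E
```

```text
{'time_s': 19.2333, 'position': [0.355, 0.2815, 0.1598], 'tcp_rot': [-0.6478, 3.0738, -0.0004], 'force': [0.7375, -0.4625, 0.7536], 'gripper_width': 0.0005, 'qpos': [0.4236, 0.1358, 1.8437, -0.0003, 1.1619, -1.5624]}
113.79988148077861
[0.60629756 0.30830023 0.1       ] [-0.241  -0.076   0.0598]
[0.65821469 0.18889901 0.        ]
```

Call:
{"op": "carry_out", "data": {
  "delta_pos": [
    [-0.0344,-0.0109,0],
    [-0.0344,-0.0109,0],
    [-0.0344,-0.0109,0],
    [-0.0344,-0.0109,0],
    [-0.0344,-0.0109,0],
    [-0.0344,-0.0109,0],
    [-0.0344,-0.0106,0],
    [0,0,0.02],
    [0,0,0.02],
    [0,0,0.02]
  ],
  "turn": [0,0,0,0,0,0,0,1.5,0,0],
  "gripper": [0.3,0.3,0.3,0.3,0.3,0.3,0.3,0.3,0.3,0.3]
}}

```text
time_s: 20.07
position: [0.6078, 0.3075, 0.0976]
tcp_rot: [0.603, -3.083, 0.0]
force: [-0.1, -0.6, -0.6]
gripper_width: 0.0592
```

```bash
python3 - <<'E'
from h import *
s=st(); print(jaw(s)); r,im2=snap("scene","s"); c,im=snap("top")
b=cv2.resize(im2[130:230,190:320],None,fx=3.2,fy=3.2,interpolation=cv2.INTER_CUBIC); a=cv2.resize(im[140:220,180:270],None,fx=4,fy=4,interpolation=cv2.INTER_CUBIC)
o=np.zeros((320,416+360,3),np.uint8); o[:,:416]=b; o[:,416:]=a; cv2.imwrite("pics/p7.png",o)
E
```

```text
{'time_s': 20.0667, 'position': [0.6078, 0.3075, 0.0976], 'tcp_rot': [0.6026, -3.0829, 0.0004], 'force': [-0.1266, -0.6253, -0.5627], 'gripper_width': 0.0592, 'qpos': [0.3051, 0.5813, 1.3428, -0.0002, 1.2179, -1.6517]}
112.12097718162308
```

View pics/p7.png

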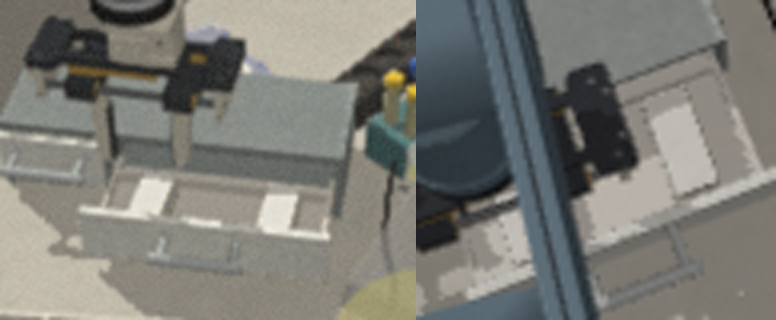

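```bash
python3 - <<'E'
from h import *
c,im=snap("top"); P=lambda x,y,z:tochest(ray(c,180+(x-416)/4-.5,140+y/4-.5,z))
print("rim",P(700,195,.072),"rim outer",P(705,207,.072),"boxfront",P(700,193,.049),"boxback",P(668,107,.049),"wallback",P(655,88,.034),"chest edge",P(640,80,.082), "bar",P(650,288,.0615),"cam",tochest(c["xyz"]))
for p in((668,107),(655,88),(650,82)): print(P(*p,.022),P(*p,.034))
print(ray(c,180+284/4,140+195/4,.072))
g=cv2.cvtColor(im,cv2.COLOR_BGR2GRAY)
# profile along box2 long axis
for x in np.arange(-.20,-.05,.004):
    u,v=proj(c,chest(x,-.1177,.049)); print(round(x,3),g[int(round(v)),int(round(u))],end="; ")
E
```

```text
rim [-0.153  -0.1153] rim outer [-0.1625 -0.1154] boxfront [-0.147  -0.1169] boxback [-0.0776 -0.1185] wallback [-0.0563 -0.1155] chest edge [-0.06   -0.1053] bar [-0.2014 -0.0572] cam [-0.3847 -0.0588]
[-0.0706 -0.1199] [-0.0737 -0.1193]
[-0.0531 -0.1161] [-0.0563 -0.1155]
[-0.0473 -0.1142] [-0.0506 -0.1136]
[0.6159 0.1723 0.072 ]
-0.2 121; -0.196 120; -0.192 121; -0.188 120; -0.184 121; -0.18 121; -0.176 120; -0.172 121; -0.168 105; -0.164 103; -0.16 99; -0.156 188; -0.152 193; -0.148 151; -0.144 103; -0.14 174; -0.136 187; -0.132 189; -0.128 188; -0.124 188; -0.12 186; -0.116 187; -0.112 188; -0.108 187; -0.104 186; -0.1 187; -0.096 188; -0.092 187; -0.088 187; -0.084 187; -0.08 158; -0.076 147; -0.072 146; -0.068 157; -0.064 119; -0.06 133; -0.056 138; -0.052 138;
```

Call:
{"op": "carry_out", "data": {
  "delta_pos": [
    [-0.0045,0.001,0.01],
    [0,0,0.015],
    [0,0,0.015],
    [0,0,0.01],
    [0,0,0.005],
    [0,0,0.002],
    [0,0,0],
    [0,0,0],
    [0,0,0],
    [0,0,0]
  ],
  "turn": [0,0,0,0,0,0,0,0,0,0],
  "gripper": [0.3,0.3,0.3,0.3,0.3,0.3,0.3,0.3,0.3,0.3]
}}

```text
time_s: 21.05
position: [0.6098, 0.3116, 0.0436]
tcp_rot: [-0.606, 3.081, 0.0]
force: [-0.4, -0.3, -0.9]
gripper_width: 0.0605
```

Call:
{"op": "carry_out", "data": {
  "delta_pos": [
    [0,0,0],
    [0,0,0],
    [0,0,0],
    [0,0,0],
    [0,0,0],
    [0,0,0],
    [0,0,0],
    [0,0,0],
    [0,0,0],
    [0,0,0]
  ],
  "turn": [0,0,0,0,0,0,0,0,0,0],
  "gripper": [-1,-1,-1,-1,-1,-1,-1,-1,-1,-1],
  "grip_force": 25
}}

```text
time_s: 21.88
position: [0.6094, 0.3113, 0.0429]
tcp_rot: [-0.606, 3.082, -0.0]
force: [0.9, -0.8, 2.0]
gripper_width: 0.0357
```

Call:
{"op": "carry_out", "data": {
  "delta_pos": [
    [0,0,0],
    [0,0,0],
    [0,0,0.0015],
    [0,0,0.0015],
    [0,0,0],
    [0,0,0],
    [0,0,0],
    [0,0,0],
    [0,0,0],
    [0,0,0]
  ],
  "turn": [0,0,0,0,0,0,0,0,0,0],
  "gripper": [0,0,0,0,0,-1,-1,-1,-1,-1]
}}

```text
time_s: 22.72
position: [0.6091, 0.3114, 0.0396]
tcp_rot: [0.606, -3.082, 0.0]
force: [0.2, -0.2, 0.3]
gripper_width: 0.0359
```

Call:
{"op": "carry_out", "data": {
  "delta_pos": [
    [0,0,0],
    [0,0,0],
    [0,0,-0.01],
    [0,0,-0.02],
    [0,0,-0.03],
    [0,0,-0.03],
    [0,0,0],
    [0,0,0],
    [0,0,0],
    [0,0,0]
  ],
  "turn": [0,0,0,0,0,0,0,0,0,0],
  "gripper": [-1,-1,-1,-1,-1,-1,-1,-1,-1,-1]
}}

```text
time_s: 23.55
position: [0.6082, 0.3111, 0.1284]
tcp_rot: [0.606, -3.08, 0.0]
force: [-0.8, -0.5, -0.9]
gripper_width: 0.0358
```

```bash
python3 - <<'E'
from h import *
s=st(); p=np.array(s["position"]); print(jaw(s)); print(tool(cell(3,.13)-p,28.8),tool(cell(3,.13)-p,jaw(s)))
E
```

```text
{'time_s': 23.55, 'position': [0.6082, 0.3111, 0.1284], 'tcp_rot': [0.606, -3.08, 0.0005], 'force': [-0.7524, -0.4537, -0.85], 'gripper_width': 0.0358, 'qpos': [0.3099, 0.5603, 1.2996, -0.0, 1.2842, -1.6495]}
112.26174707536119
[-0.0742 -0.1831 -0.0016] [ 0.1735 -0.0946 -0.0016]
```

Call:
{"op": "carry_out", "data": {
  "delta_pos": [
    [0.0289,-0.0158,0],
    [0.0289,-0.0158,0],
    [0.0289,-0.0158,0],
    [0.0289,-0.0158,0],
    [0.0289,-0.0158,0],
    [0.029,-0.0156,0],
    [0,0,0],
    [0,0,0],
    [0,0,0],
    [0,0,0]
  ],
  "turn": [0,0,0,0,0,0,6.95,6.95,6.95,6.95],
  "gripper": [-1,-1,-1,-1,-1,-1,-1,-1,-1,-1]
}}

```text
time_s: 24.38
position: [0.4834, 0.1577, 0.1285]
tcp_rot: [-0.162, -3.135, 0.001]
force: [-0.2, -0.6, -1.3]
gripper_width: 0.0354
```

Call:
{"op": "carry_out", "data": {
  "delta_pos": [
    [0,0,0],
    [0,0,0],
    [0,0,0],
    [0,0,0],
    [0,0,0],
    [0,0,0],
    [0,0,0],
    [0,0,0],
    [0,0,0.01],
    [0,0,0.01]
  ],
  "turn": [6.95,6.95,6.95,6.95,6.95,6.95,6.95,6.95,0,0],
  "gripper": [-1,-1,-1,-1,-1,-1,-1,-1,-1,-1]
}}

```text
time_s: 25.22
position: [0.4841, 0.1581, 0.1084]
tcp_rot: [-1.593, -2.707, 0.001]
force: [-1.1, -0.9, -0.7]
gripper_width: 0.0354
```

```bash
python3 - <<'E'
from h import *
s=st(); p=np.array(s["position"]); print(jaw(s),tool(cell(3,.09)-p,jaw(s)))
r,im2=snap("scene"); c,im=snap("top")
b=cv2.resize(im2[150:280,180:320],None,fx=3.2,fy=3.2,interpolation=cv2.INTER_CUBIC); a=cv2.resize(im[200:290,200:290],None,fx=3.8,fy=3.8,interpolation=cv2.INTER_CUBIC)
o=np.zeros((416,448+342,3),np.uint8); o[:,:448]=b; o[:342,448:]=a; cv2.imwrite("pics/p8.png",o)
print(proj(r,p),proj(c,p))
E
```

```text
{'time_s': 25.2167, 'position': [0.4841, 0.1581, 0.1084], 'tcp_rot': [-1.5925, -2.7074, 0.0007], 'force': [-1.1259, -0.8601, -0.7251], 'gripper_width': 0.0354, 'qpos': [0.0963, 0.2912, 1.7835, -0.0, 1.0676, -0.4111]}
29.070392774197188 [ 0.0001 -0.0007  0.0184]
[251.  219.8] [254.  233.3]
```

View pics/p8.png

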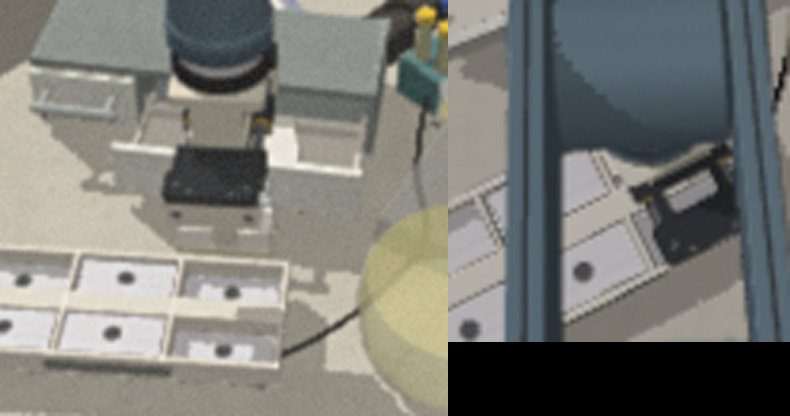

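```bash
python3 - <<'E'
from h import *
s=get_state(); p=np.array(s["position"]); c,im=snap("scene")
a=np.radians(28.8); ex=np.array([np.cos(a),np.sin(a),0]); ey=np.array([-np.sin(a),np.cos(a),0])
f=lambda q:((np.array(proj(c,q))-[180,150]+.5)*3.2).round(0)
for off in(-.006,0,.006):
  for sy in(.041,-.041):
    print(off,sy,"near bot",f(p-ex*.018+ey*(sy+off)-[0,0,.018]),"near top",f(p-ex*.018+ey*(sy+off)+[0,0,.009]))
g=cv2.resize(im[205:235,225:275],None,fx=15,fy=15,interpolation=cv2.INTER_CUBIC); cv2.imwrite("pics/p9.png",g)
E
```

```text
-0.006 0.041 near bot [185. 255.] near top [183. 233.]
-0.006 -0.041 near bot [281. 261.] near top [281. 239.]
0 0.041 near bot [178. 255.] near top [176. 233.]
0 -0.041 near bot [274. 260.] near top [274. 238.]
0.006 0.041 near bot [171. 254.] near top [169. 232.]
0.006 -0.041 near bot [267. 260.] near top [267. 238.]
```

View pics/p9.png

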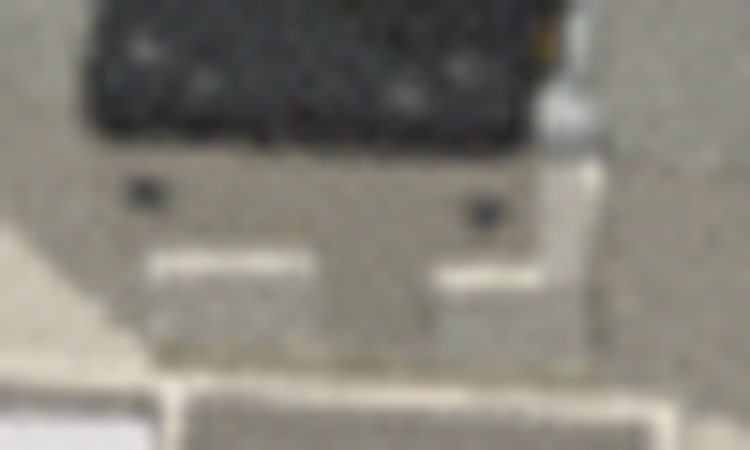

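Call:
{"op": "carry_out", "data": {
  "delta_pos": [
    [-0.003,-0.0005,0],
    [0,0,0.015],
    [0,0,0.015],
    [0,0,0.01],
    [0,0,0.005],
    [0,0,0.004],
    [0,0,0.004],
    [0,0,0.003],
    [0,0,0.002],
    [0,0,0]
  ],
  "turn": [0,0,0,0,0,0,0,0,0,0],
  "gripper": [-1,-1,-1,-1,-1,-1,-1,-1,-1,-1]
}}

```text
time_s: 26.2
position: [0.4855, 0.1553, 0.0516]
tcp_rot: [-1.598, -2.705, 0.0]
force: [-0.4, -0.5, -0.3]
gripper_width: 0.0357
```

Call:
{"op": "carry_out", "data": {
  "delta_pos": [
    [0,0,0.003],
    [0,0,0.003],
    [0,0,0.003],
    [0,0,0.0015],
    [0,0,0],
    [0,0,0],
    [0,0,0],
    [0,0,0],
    [0,0,0],
    [0,0,0]
  ],
  "turn": [0,0,0,0,0,0,0,0,0,0],
  "gripper": [-1,-1,-1,-1,-1,-1,-1,-1,-1,-1]
}}

```text
time_s: 27.03
position: [0.4855, 0.1553, 0.0412]
tcp_rot: [1.598, 2.705, 0.0]
force: [-0.7, -0.4, -0.6]
gripper_width: 0.0357
```

Call:
{"op": "carry_out", "data": {
  "delta_pos": [
    [0,0,0],
    [0,0,0],
    [0,0,0],
    [0,0,0],
    [0,0,0],
    [0,0,-0.02],
    [0,0,-0.03],
    [0,0,-0.03],
    [0,0,0],
    [0,0,0]
  ],
  "turn": [0,0,0,0,0,0,0,0,0,0],
  "gripper": [0.08,0.08,0.08,0.08,0.08,0.08,0.08,0.2,0.3,0.3]
}}

```text
time_s: 27.87
position: [0.4869, 0.1554, 0.1229]
tcp_rot: [1.596, 2.702, 0.004]
force: [0.2, 0.5, -0.1]
gripper_width: 0.0598
```

```bash
python3 - <<'E'
from h import *
s=st(); p=np.array(s["position"]); print(jaw(s)); t=chest(-.104,-.1177,.12); print(t,tool(t-p,112.2))
E
```

```text
{'time_s': 27.8667, 'position': [0.4869, 0.1554, 0.1229], 'tcp_rot': [1.5959, 2.7018, 0.0041], 'force': [0.2202, 0.5223, -0.1278], 'gripper_width': 0.0598, 'qpos': [0.0904, 0.2743, 1.766, -0.0, 1.0969, -0.4133]}
28.86205456478405
[0.66325852 0.19109213 0.12      ] [-0.1768 -0.0336  0.0029]
```

Call:
{"op": "carry_out", "data": {
  "delta_pos": [
    [0,0,0],
    [0,0,0],
    [0,0,0],
    [0,0,0],
    [0,0,0],
    [0,0,0],
    [0,0,0],
    [0,0,0],
    [0,0,0],
    [0,0,0]
  ],
  "turn": [-6.94,-6.94,-6.94,-6.94,-6.94,-6.94,-6.94,-6.94,-6.94,-6.94],
  "gripper": [0.3,0.3,0.3,0.3,0.3,0.3,0.3,0.3,0.3,0.3]
}}

```text
time_s: 28.7
position: [0.4843, 0.1551, 0.1194]
tcp_rot: [0.235, -3.13, 0.0]
force: [0.5, 0.5, 0.6]
gripper_width: 0.0605
```

Call:
{"op": "carry_out", "data": {
  "delta_pos": [
    [0,0,0],
    [0,0,0],
    [-0.0354,-0.0067,0],
    [-0.0354,-0.0067,0],
    [-0.0354,-0.0067,0],
    [-0.0354,-0.0067,0],
    [-0.0354,-0.0067,0],
    [0,0,0.01],
    [0,0,0.01],
    [0,0,0]
  ],
  "turn": [-6.94,-6.94,0,0,0,0,0,0,0,0],
  "gripper": [0.3,0.3,0.3,0.3,0.3,0.3,0.3,0.3,0.3,0.3]
}}

```text
time_s: 29.53
position: [0.6587, 0.1905, 0.0961]
tcp_rot: [0.602, -3.075, -0.001]
force: [-1.4, 0.1, -0.0]
gripper_width: 0.0605
```

```bash
python3 - <<'E'
from h import *
s=st(); p=np.array(s["position"]); print(jaw(s)); t=chest(-.104,-.1177,.04); print(tool(t-p,jaw(s)))
r,im2=snap("scene"); c,im=snap("top")
b=cv2.resize(im2[140:275,180:320],None,fx=3.2,fy=3.2,interpolation=cv2.INTER_CUBIC); a=cv2.resize(im[145:275,190:280],None,fx=3.8,fy=3.8,interpolation=cv2.INTER_CUBIC)
o=np.zeros((494,448+342,3),np.uint8); o[:432,:448]=b; o[:494,448:]=a; cv2.imwrite("pics/p10.png",o)
E
```

```text
{'time_s': 29.5333, 'position': [0.6587, 0.1905, 0.0961], 'tcp_rot': [0.6016, -3.0747, -0.001], 'force': [-1.4438, 0.1244, -0.0247], 'gripper_width': 0.0605, 'qpos': [0.1192, 0.5953, 1.3219, -0.0, 1.233, -1.838]}
112.1398539213556
[-0.0045 -0.0012  0.0561]
```

View pics/p10.png

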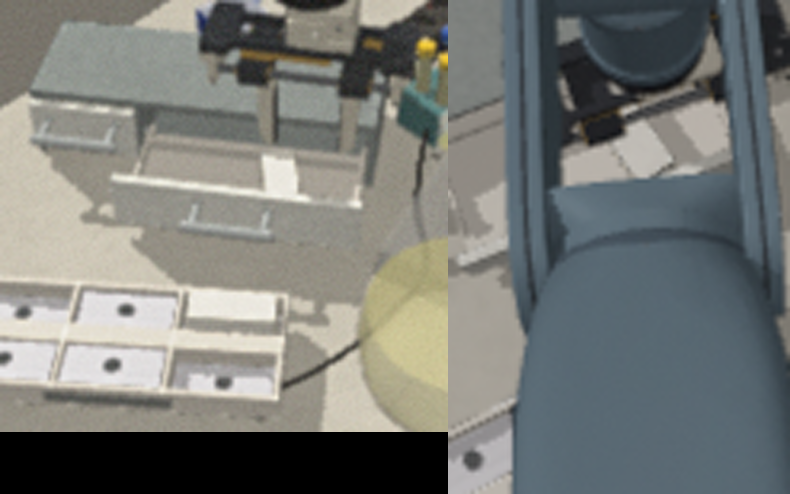

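```bash
python3 - <<'E'
from h import *
r,im2=snap("scene")
for th in(205,215,222): rects(r,im2,255,285,184,204,th,.049,30)
g=cv2.resize(im2[175:215,240:300],None,fx=10,fy=10,interpolation=cv2.INTER_CUBIC); cv2.imwrite("pics/p11.png",g)
E
```

```text
px [266.5 195.5] area 140.9375 xyz [0.6446 0.2165 0.049 ] chest [-0.111 -0.087] L [0.0606 0.071 ] long ang -66.8
px [266.4 195.5] area 127.46875 xyz [0.6444 0.2168 0.049 ] chest [-0.1111 -0.0866] L [0.0588 0.0699] long ang -66.5
px [266.4 195.6] area 118.1875 xyz [0.644  0.2166 0.049 ] chest [-0.1114 -0.0866] L [0.0572 0.0699] long ang -66.9
```

View pics/p11.png

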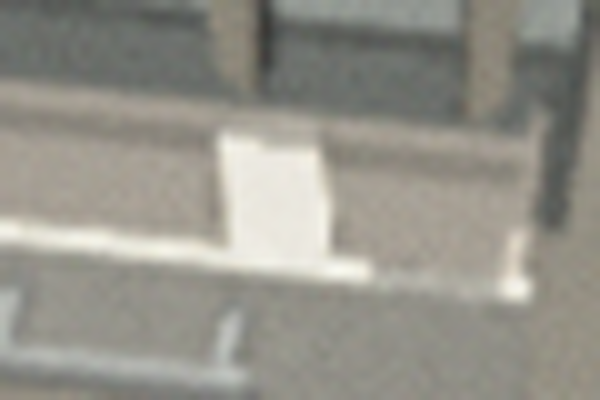

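```bash
python3 - <<'E'
from h import *
r,_=snap("scene"); P=lambda x,y,z=.049:ray(r,240+x/10-.5,175+y/10-.5,z)
for n,q in(("BL",(220,135)),("BR",(320,140)),("FL",(232,248)),("FR",(332,255))): print(n,P(*q)[:2],tochest(P(*q)))
a=P(220,135)-P(232,248); b=P(320,140)-P(332,255); print(np.degrees(np.arctan2(a[1],a[0])),np.degrees(np.arctan2(b[1],b[0])))
c,im=snap("top")
for th in(166,174,180): rects(c,im,230,250,165,195,th,.049,40)
E
```

```text
BL [0.6641 0.2473] [-0.0808 -0.0665]
BR [0.6797 0.2193] [-0.0777 -0.0984]
FL [0.6222 0.2143] [-0.1324 -0.08  ]
FR [0.6367 0.1866] [-0.1301 -0.1112]
38.223596984667076 37.251722438172536
px [237.3 186.3] area 175.15625 xyz [0.6276 0.2147 0.049 ] chest [-0.1272 -0.0819] L [0.0556 0.0432] long ang -52.6
px [240.5 184.2] area 126.875 xyz [0.6344 0.2056 0.049 ] chest [-0.1247 -0.0929] L [0.0318 0.0426] long ang -143.6
px [240.5 184. ] area 118.96875 xyz [0.6348 0.2056 0.049 ] chest [-0.1243 -0.093 ] L [0.0312 0.0419] long ang -144.7
```

Call:
{"op": "carry_out", "data": {
  "delta_pos": [
    [-0.0038,0.0278,0],
    [0,0,0],
    [0,0,0],
    [0,0,0],
    [0,0,0.015],
    [0,0,0.015],
    [0,0,0.01],
    [0,0,0.01],
    [0,0,0.005],
    [0,0,0]
  ],
  "turn": [-5,-5,-5,0,0,0,0,0,0,0],
  "gripper": [0.3,0.3,0.3,0.3,0.3,0.3,0.3,0.3,0.3,0.3]
}}

```text
time_s: 30.62
position: [0.6542, 0.2178, 0.0448]
tcp_rot: [0.998, -2.976, -0.001]
force: [-1.0, 0.1, -0.8]
gripper_width: 0.0608
```

```bash
python3 - <<'E'
from h import *
r,im2=snap("scene")
s=st(); p=np.array(s["position"]); print(jaw(s),tochest(p)); t=chest(-.104,-.0887,.04); print(tool(t-p,jaw(s)))
g=cv2.resize(im2[165:215,230:300],None,fx=9,fy=9,interpolation=cv2.INTER_CUBIC); cv2.imwrite("pics/p12.png",g)
E
```

```text
{'time_s': 30.6667, 'position': [0.6548, 0.2179, 0.0457], 'tcp_rot': [0.9991, -2.9775, -0.0002], 'force': [-0.2836, -0.3701, -0.4029], 'gripper_width': 0.0605, 'qpos': [0.16, 0.6462, 1.3644, 0.0, 1.132, -2.0582]}
127.09673191820154 [-0.101  -0.0897]
[0.0027 0.0017 0.0057]
```

View pics/p12.png

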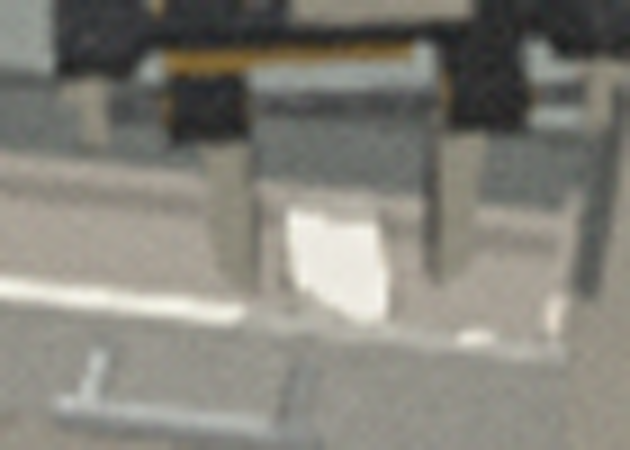

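Call:
{"op": "carry_out", "data": {
  "delta_pos": [
    [0.0025,0.0015,0.003],
    [0,0,0.0025],
    [0,0,0],
    [0,0,0],
    [0,0,0],
    [0,0,0],
    [0,0,0],
    [0,0,0],
    [0,0,0],
    [0,0,0]
  ],
  "turn": [0,0,0,0,0,0,0,0,0,0],
  "gripper": [0.3,0.3,0.3,-1,-1,-1,-1,-1,-1,-1]
}}

```text
time_s: 31.5
position: [0.6523, 0.2178, 0.0408]
tcp_rot: [-1.0, 2.978, -0.0]
force: [0.3, 0.2, 2.0]
gripper_width: 0.0356
```

Call:
{"op": "carry_out", "data": {
  "delta_pos": [
    [0,0,0],
    [0,0,0],
    [0,0,0],
    [0,0,-0.01],
    [0,0,-0.02],
    [0,0,-0.03],
    [0,0,-0.03],
    [0,0,0],
    [0,0,0],
    [0,0,0]
  ],
  "turn": [0,0,0,0,0,0,0,0,0,0],
  "gripper": [-1,-1,-1,-1,-1,-1,-1,-1,-1,-1]
}}

```text
time_s: 32.33
position: [0.6517, 0.2177, 0.1305]
tcp_rot: [1.0, -2.977, -0.0]
force: [0.2, -0.0, -1.6]
gripper_width: 0.0358
```

```bash
python3 - <<'E'
from h import *
s=st(); p=np.array(s["position"]); j=jaw(s); print(j); print("c6",tool(cell(6,.13)-p,j),"c1",tool(cell(1,.13)-p,j))
E
```

```text
{'time_s': 32.3333, 'position': [0.6517, 0.2177, 0.1305], 'tcp_rot': [1.0003, -2.9775, -0.0001], 'force': [0.1864, -0.0436, -1.6062], 'gripper_width': 0.0358, 'qpos': [0.1604, 0.5643, 1.2873, -0.0001, 1.2906, -2.0586]}
127.13855443624311
c6 [0.2355 0.0635 0.0005] c1 [0.1427 0.2419 0.0005]
```

Call:
{"op": "carry_out", "data": {
  "delta_pos": [
    [0.0178,0.0302,0],
    [0.0178,0.0302,0],
    [0.0178,0.0302,0],
    [0.0178,0.0302,0],
    [0.0178,0.0302,0],
    [0.0179,0.0303,0],
    [0.0179,0.0303,0],
    [0.0179,0.0303,0],
    [0,0,0],
    [0,0,0]
  ],
  "turn": [0,0,0,0,0,0,0,0,7,7],
  "gripper": [-1,-1,-1,-1,-1,-1,-1,-1,-1,-1]
}}

```text
time_s: 33.17
position: [0.3888, 0.3246, 0.1292]
tcp_rot: [0.626, -3.075, 0.002]
force: [-0.0, -0.6, -0.3]
gripper_width: 0.0357
```

Call:
{"op": "carry_out", "data": {
  "delta_pos": [
    [0,0,0],
    [0,0,0],
    [0,0,0],
    [0,0,0],
    [0,0,0],
    [0,0,0],
    [0,0,0],
    [0,0,0],
    [0,0,0],
    [0,0,0]
  ],
  "turn": [7,7,7,7,7,7,7,7,7,7],
  "gripper": [-1,-1,-1,-1,-1,-1,-1,-1,-1,-1]
}}

```text
time_s: 34.0
position: [0.3911, 0.3238, 0.129]
tcp_rot: [-1.257, -2.877, 0.005]
force: [0.1, -0.3, 0.2]
gripper_width: 0.0357
```

Call:
{"op": "carry_out", "data": {
  "delta_pos": [
    [0,0,0],
    [0,0,0],
    [0,0,0.01],
    [0,0,0.01],
    [0,0,0],
    [0,0,0],
    [0,0,0],
    [0,0,0],
    [0,0,0],
    [0,0,0]
  ],
  "turn": [7,7.1,0,0,0,0,0,0,0,0],
  "gripper": [-1,-1,-1,-1,-1,-1,-1,-1,-1,-1]
}}

```text
time_s: 34.83
position: [0.3926, 0.3246, 0.111]
tcp_rot: [1.593, 2.708, 0.001]
force: [-0.1, 0.4, -0.7]
gripper_width: 0.0355
```

```bash
python3 - <<'E'
from h import *
c,im=snap("scene")
s=st(); p=np.array(s["position"]); j=jaw(s); print(j,tool(cell(1,.04)-p,j))
a=np.radians(j); ex=np.array([np.cos(a),np.sin(a),0]); ey=np.array([-np.sin(a),np.cos(a),0])
f=lambda q:((np.array(proj(c,q))-[155,195]+.5)*13).round(0)
for sy in(.041,-.041): print(sy,"near bot",f(p-ex*.018+ey*sy-[0,0,.018]),"near top",f(p-ex*.018+ey*sy+[0,0,.009]))
g=cv2.resize(im[195:240,155:215],None,fx=13,fy=13,interpolation=cv2.INTER_CUBIC); cv2.imwrite("pics/p13.png",g)
E
```

```text
{'time_s': 34.8833, 'position': [0.3926, 0.3246, 0.111], 'tcp_rot': [1.593, 2.7074, 0.0009], 'force': [-0.4411, -0.6291, -0.4534], 'gripper_width': 0.0356, 'qpos': [0.4716, 0.2875, 1.7813, -0.0, 1.0721, -0.0356]}
29.056446075515336 [ 0.0001 -0.0007  0.071 ]
0.041 near bot [157. 380.] near top [133. 289.]
-0.041 near bot [543. 400.] near top [525. 311.]
```

View pics/p13.png

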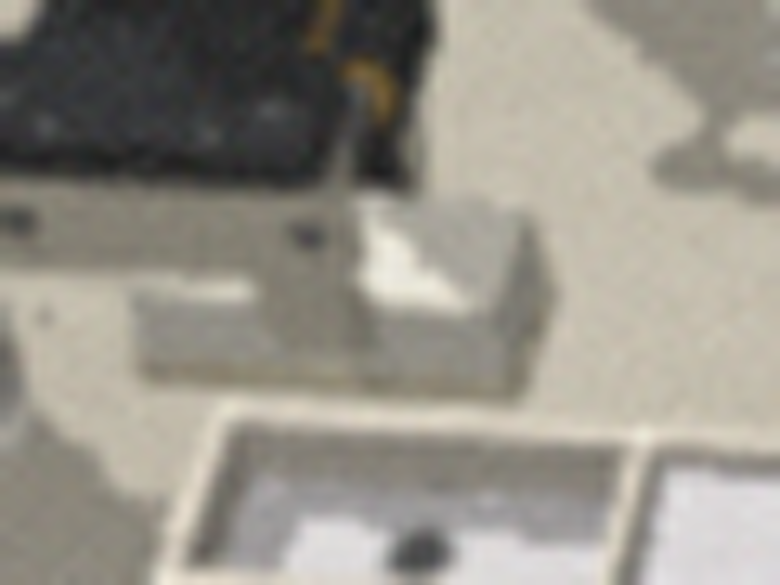

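Call:
{"op": "carry_out", "data": {
  "delta_pos": [
    [-0.0025,-0.0005,0],
    [0,0,0.015],
    [0,0,0.015],
    [0,0,0.01],
    [0,0,0.006],
    [0,0,0.004],
    [0,0,0.004],
    [0,0,0.003],
    [0,0,0.002],
    [0,0,0]
  ],
  "turn": [0,0,0,0,0,0,0,0,0,0],
  "gripper": [-1,-1,-1,-1,-1,-1,-1,-1,-1,-1]
}}

```text
time_s: 35.72
position: [0.3932, 0.322, 0.0515]
tcp_rot: [-1.594, -2.707, 0.0]
force: [0.4, 0.1, -0.6]
gripper_width: 0.0357
```

Call:
{"op": "carry_out", "data": {
  "delta_pos": [
    [0,0,0.003],
    [0,0,0.003],
    [0,0,0.003],
    [0,0,0.0015],
    [0,0,0],
    [0,0,0],
    [0,0,0],
    [0,0,0],
    [0,0,0],
    [0,0,0]
  ],
  "turn": [0,0,0,0,0,0,0,0,0,0],
  "gripper": [-1,-1,-1,-1,-1,-1,-1,-1,-1,-1]
}}

```text
time_s: 36.55
position: [0.3932, 0.3221, 0.0412]
tcp_rot: [1.593, 2.707, 0.0]
force: [-0.2, -0.3, -1.1]
gripper_width: 0.0356
```

Call:
{"op": "carry_out", "data": {
  "delta_pos": [
    [0,0,0],
    [0,0,0],
    [0,0,0],
    [0,0,0],
    [0,0,0],
    [0,0,-0.02],
    [0,0,-0.03],
    [0,0,-0.03],
    [0,0,0],
    [0,0,0]
  ],
  "turn": [0,0,0,0,0,0,0,0,-6.9,-6.9],
  "gripper": [0.08,0.08,0.08,0.08,0.08,0.08,0.08,0.08,0.08,0]
}}

```text
time_s: 37.38
position: [0.3946, 0.3229, 0.1235]
tcp_rot: [1.248, 2.88, 0.006]
force: [-1.0, 1.1, -1.2]
gripper_width: 0.0478
```

Call:
{"op": "carry_out", "data": {
  "delta_pos": [
    [0,0,0],
    [0,0,0],
    [0,0,0],
    [0,0,0],
    [0,0,0],
    [0,0,0],
    [0,0,0],
    [0,0,0],
    [0,0,0],
    [0,0,0]
  ],
  "turn": [-6.9,-6.9,-6.9,-6.9,-6.9,-6.9,-6.9,-6.9,-6.9,-6.9],
  "gripper": [-1,-1,-1,-1,-1,-1,-1,-1,-1,-1]
}}

```text
time_s: 38.22
position: [0.3931, 0.322, 0.1211]
tcp_rot: [0.604, -3.083, 0.0]
force: [0.2, -0.3, 0.1]
gripper_width: 0.0009
```

```bash
python3 - <<'E'
from h import *
c,im=snap("scene"); s=st(); p=np.array(s["position"]); j=jaw(s); print(j,tool(chest(-.178,-.053,.12)-p,j))
t,im2=snap("top")
b=cv2.resize(im[150:275,155:295],None,fx=3.4,fy=3.4,interpolation=cv2.INTER_CUBIC); a=cv2.resize(im2[150:300,190:270],None,fx=3.4,fy=3.4,interpolation=cv2.INTER_CUBIC)
o=np.zeros((510,476+272,3),np.uint8); o[:425,:476]=b; o[:,476:]=a; cv2.imwrite("pics/p14.png",o)
E
```

```text
{'time_s': 38.2667, 'position': [0.3931, 0.322, 0.1211], 'tcp_rot': [-0.6156, 3.0807, -0.0002], 'force': [-0.861, -0.2855, 0.0344], 'gripper_width': 0.0007, 'qpos': [0.4665, 0.274, 1.7713, -0.0001, 1.0963, -1.4987]}
112.59899454010991 [-0.1241 -0.1611  0.0011]
```

View pics/p14.png

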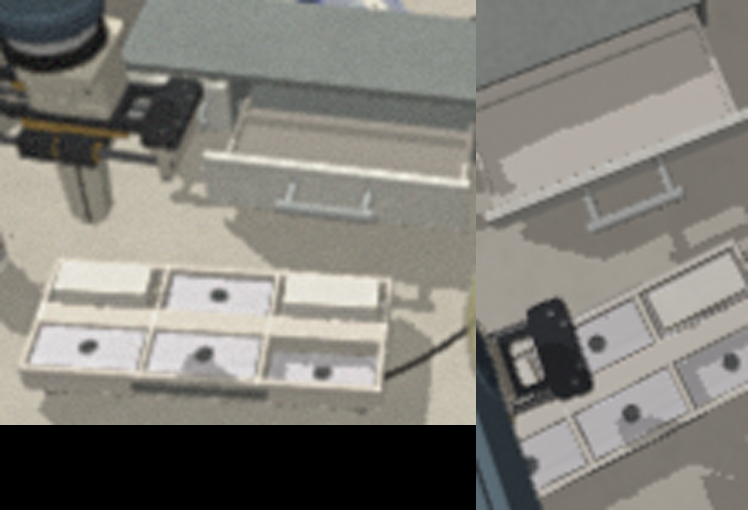

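Call:
{"op": "carry_out", "data": {
  "delta_pos": [
    [-0.0207,-0.0269,0],
    [-0.0207,-0.0269,0],
    [-0.0207,-0.0269,0],
    [-0.0207,-0.0269,0],
    [-0.0207,-0.0269,0],
    [-0.0206,-0.0266,0],
    [0,0,0.015],
    [0,0,0.015],
    [0,0,0],
    [0,0,0]
  ],
  "turn": [0,0,0,0,0,0,0,0,0,0],
  "gripper": [-1,-1,-1,-1,-1,-1,-1,-1,-1,-1]
}}

```text
time_s: 39.15
position: [0.5674, 0.2184, 0.0902]
tcp_rot: [0.59, -3.083, -0.0]
force: [-0.9, -0.2, 0.1]
gripper_width: 0.0004
```

Call:
{"op": "carry_out", "data": {
  "delta_pos": [
    [0,0,0.008],
    [0,0,0.008],
    [0,0,0.008],
    [0,0,0.008],
    [0,0,0.008],
    [0,0,0],
    [0,0,0],
    [0,0,0],
    [0,0,0],
    [0,0,0]
  ],
  "turn": [0,0,0,0,0,0,0,0,0,0],
  "gripper": [-1,-1,-1,-1,-1,-1,-1,-1,-1,-1]
}}

```text
time_s: 39.98
position: [0.5687, 0.2187, 0.0517]
tcp_rot: [-0.595, 3.084, 0.0]
force: [-0.8, -0.1, 0.3]
gripper_width: 0.0005
```

Call:
{"op": "carry_out", "data": {
  "delta_pos": [
    [-0.008,0,0],
    [-0.01,0,0],
    [-0.012,0,0],
    [-0.012,0,0],
    [-0.012,0,0],
    [-0.012,0,0],
    [-0.012,0,0],
    [-0.008,0,0],
    [-0.002,0,0],
    [0,0,0]
  ],
  "turn": [0,0,0,0,0,0,0,0,0,0],
  "gripper": [-1,-1,-1,-1,-1,-1,-1,-1,-1,-1]
}}

```text
time_s: 40.82
position: [0.6507, 0.2516, 0.051]
tcp_rot: [-0.595, 3.084, -0.0]
force: [0.4, 0.5, 0.1]
gripper_width: 0.0006
```

Call:
{"op": "carry_out", "data": {
  "delta_pos": [
    [-0.004,0,0],
    [-0.003,0,0],
    [-0.002,0,0],
    [-0.002,0,0],
    [-0.0015,0,0],
    [-0.0015,0,0],
    [0,0,0],
    [0,0,0],
    [0,0,0],
    [0,0,0]
  ],
  "turn": [0,0,0,0,0,0,0,0,0,0],
  "gripper": [-1,-1,-1,-1,-1,-1,-1,-1,-1,-1]
}}

```text
time_s: 41.65
position: [0.6633, 0.2565, 0.0513]
tcp_rot: [-0.595, 3.084, -0.0]
force: [-1.2, 0.2, 0.8]
gripper_width: 0.0003
```

Call:
{"op": "carry_out", "data": {
  "delta_pos": [
    [-0.0015,0,0],
    [-0.0015,0,0],
    [-0.001,0,0],
    [-0.001,0,0],
    [0,0,0],
    [0,0,0],
    [0,0,0],
    [0,0,0],
    [0,0,0],
    [0,0,0]
  ],
  "turn": [0,0,0,0,0,0,0,0,0,0],
  "gripper": [-1,-1,-1,-1,-1,-1,-1,-1,-1,-1]
}}

```text
time_s: 42.48
position: [0.6658, 0.2576, 0.0513]
tcp_rot: [0.595, -3.081, 0.002]
force: [-7.7, -3.6, 4.7]
gripper_width: 0.0004
```

Call:
{"op": "carry_out", "data": {
  "delta_pos": [
    [0.005,0,0],
    [0.004,0,0],
    [0,0,-0.025],
    [0,0,-0.03],
    [0,0,-0.03],
    [0,0,-0.03],
    [0.035,0,-0.01],
    [0.04,0,0],
    [0.04,0,0],
    [0.04,0,0]
  ],
  "turn": [0,0,0,0,0,0,0,0,0,0],
  "gripper": [-1,-1,-1,-1,-1,-1,-1,-1,-1,-1]
}}

```text
time_s: 43.32
position: [0.5144, 0.197, 0.1765]
tcp_rot: [-0.595, 3.082, -0.0]
force: [-0.3, -0.9, 0.9]
gripper_width: 0.0005
```

Call:
{"op": "carry_out", "data": {
  "delta_pos": [
    [0.04,0,0],
    [0.04,0,0],
    [0.03,0,0],
    [0,0,0],
    [0,0,0],
    [0,0,0],
    [0,0,0],
    [0,0,0],
    [0,0,0],
    [0,0,0]
  ],
  "turn": [0,0,0,0,0,0,0,0,0,0],
  "gripper": [-1,-1,-1,-1,-1,-1,-1,-1,-1,-1]
}}

```text
time_s: 44.15
position: [0.4138, 0.1567, 0.1759]
tcp_rot: [0.595, -3.084, -0.0]
force: [1.3, 0.4, 0.0]
gripper_width: 0.0009
```

```bash
python3 - <<'E'
from h import *
st(); c,im=snap("scene"); t,im2=snap("top")
b=cv2.resize(im[140:275,155:310],None,fx=3,fy=3,interpolation=cv2.INTER_CUBIC); a=cv2.resize(im2[110:300,170:285],None,fx=2.8,fy=2.8,interpolation=cv2.INTER_CUBIC)
o=np.zeros((532,465+322,3),np.uint8); o[:405,:465]=b; o[:,465:]=a; cv2.imwrite("pics/p15.png",o)
E
```

```text
{'time_s': 44.15, 'position': [0.4138, 0.1567, 0.1759], 'tcp_rot': [0.5954, -3.0842, -0.0001], 'force': [1.3027, 0.395, 0.0494], 'gripper_width': 0.0009, 'qpos': [0.1089, 0.1004, 1.8419, 0.0, 1.1998, -1.8433]}
```

View pics/p15.png

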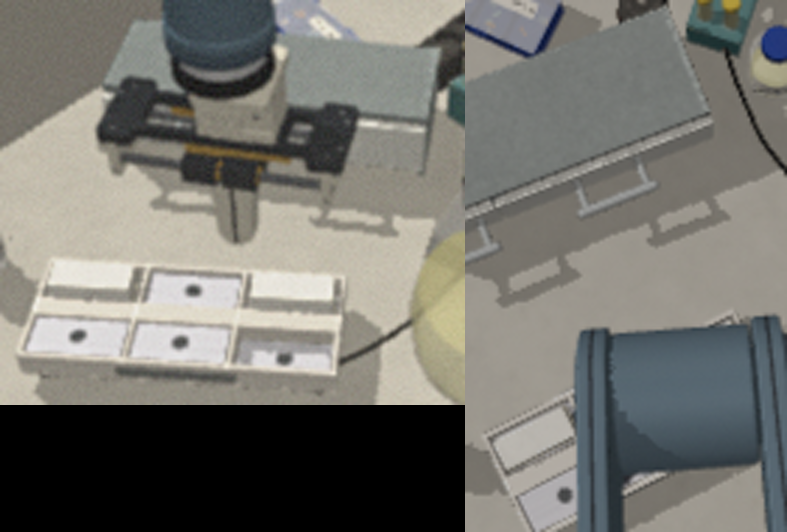

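```bash
python3 - <<'E'
from h import *
c,im=snap("scene"); t,im2=snap("top")
print(cell(1),cell(3))
for th in(205,222): rects(c,im,168,205,224,238,th,.049,60); rects(c,im,236,272,226,242,th,.049,60)
for th in(172,180): rects(t,im2,176,208,250,282,th,.049,60)
# left bar: compare shut-left bar now with after-push position (154.7,207.6)-(181.4,198)
g=cv2.cvtColor(im2,cv2.COLOR_BGR2GRAY)
for y,nm in((.12,"left"),(-.052,"right")): print(nm,[int(g[tuple(np.round(proj(t,chest(x,y,.0615))[::-1]).astype(int))]) for x in np.arange(-.125,-.055,.003)])
sign_off()
E
```

```text
[0.39195152 0.32434701 0.        ] [0.48348472 0.15784874 0.        ]
px [186.3 230.7] area 241.875 xyz [0.394  0.3239 0.049 ] chest [-0.2979  0.1114] L [0.1064 0.0462] long ang -51.6
px [253.6 234.9] area 232.4375 xyz [0.486  0.1545 0.049 ] chest [-0.2811 -0.0806] L [0.0353 0.0922] long ang -60.9
px [185.  231.2] area 188.25 xyz [0.3904 0.3257 0.049 ] chest [-0.3006  0.1146] L [0.0317 0.0789] long ang -61.4
px [252.4 235.1] area 189.875 xyz [0.4836 0.1567 0.049 ] chest [-0.2825 -0.0776] L [0.031  0.0759] long ang -61.1
px [194.5 266.3] area 271.5 xyz [0.3911 0.3266 0.049 ] chest [-0.2995  0.115 ] L [0.0761 0.0308] long ang -61.5
px [194.3 266.4] area 195.78125 xyz [0.3908 0.3269 0.049 ] chest [-0.2997  0.1155] L [0.0747 0.0294] long ang -62.2
left [151, 151, 152, 125, 115, 101, 99, 141, 149, 135, 114, 115, 114, 113, 113, 109, 99, 98, 99, 92, 157, 157, 152, 137]
right [116, 115, 114, 115, 115, 100, 97, 106, 150, 150, 125, 115, 115, 114, 114, 114, 104, 100, 100, 99, 97, 148, 148, 149]
the job is handed in; nothing more can be done
```

I've handed the job in: both slide boxes are stored in the tray and both drawers are shut. No verdict came back, so the checks below are my own.

- **Feeling for empty cells:** I pressed cells 1, 2, 3 and 6. Cells 1, 3 and 6 went right down, with the fingertips stopping at about 21.5 mm above the table. Cell 2 stopped hard at 34 mm, so it is taken. I had all three empty cells, so I did not press 4 and 5.
- **Drawers at the start:** I pushed the left drawer to its stop, at about 20 N. The right drawer then slid open freely at about 2.7 N, so it was not locked.
- **Boxes:** The right drawer held two boxes. The second had been knocked about 3 cm sideways and turned about 15°, so I measured it again before gripping it. Box one went into cell 3 and box two into cell 1. The grip never slipped; the opening stayed at about 36 mm.
- **Shutting the right drawer:** I pushed it in to its stop, at about 8.5 N. Its handle is back at its starting pixel position in the top view.

**Last checks:**
- The box centres measured within about 3 mm of their cell centres, and both boxes look flat and seated.
- In the last image both handle bars lie within about 3 mm of the same line, the left one slightly further out.
- One looser brightness threshold gave a bad outline for the cell 1 box, probably merging it with the tray rim. A tighter threshold and the top view agreed with each other.
- The bottle, dish and tape were not measured again, but the arm never touched or came near them.

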